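# Ready a packed-bed reactor: nut, packing, pump

### The arm

A 6-joint arm with a two-finger parallel gripper is mounted at the origin on the work surface. World frame = base frame: x ahead of the robot, y to its left, z up, the work surface at z = 0. Lengths are in m, angles in rad, forces in N, time in s.
With the tool pointing down it reaches from about 0.225 to 0.875 m from the base axis. Payload 3.4 kg.
Tool frame: the origin (TCP) lies at the very end of the fingers, on their centre line; the grasp point (between the pads) lies 19 mm behind it (grasp_offset is the distance from the TCP to the grasp point, in m); y points along the fingers, z is the direction in which the jaws open and shut, and the axes are right-handed (so a half turn about y gives the same grasp; the last joint's range is limited). The gripper opens to 85 mm and grips with 20 to 120 N. Pads are 22 mm wide; open, the fingers measure 114 mm over their backs; the gripper's body (76 mm by 85 mm) begins 54 mm behind the grasp point. The pads swing forward as they close: fully open they stand 13 mm farther back than shut.
Start: joints at [1.028, 0.276, 1.505, -0, 1.361, -0.121], TCP at [0.235, 0.525, 0.231] pointing down, gripper open.
Joint ranges: [-2.89, 2.89], [-0.75, 2.08], [0.22, 2.7], [-1.18, 4.32], [0.11, 2.71], [-2.7, 2.7]. Speed limits (rad/s): [2.57, 2.57, 3.14, 3.14, 3.14, 3.14].

### API

Orientations are given as a unit quaternion [w, x, y, z].
In Python, from rig import get_state, get_image, sign_off, grasp_offset gives the robot as it stands.
- The arm moves only by the shell command python3 -m jog 'ROWS' [FORCE]. ROWS is JSON, one flat list of numbers, 7 for each row, row after row: the closure in counts, from 0 (fully open) to 255 (shut), then the shift along the tool's x, y, z in cm, then the turn, a rotation vector about the tool's x, y, z in units of 8 degrees (1.0 is 8 degrees). In form: [jaw, tx, ty, tz, rx, ry, rz, jaw, tx, ty, tz, rx, ry, rz, ...]. A call has 1 to 12 rows; each row is the pose to reach, as a shift and turn from the pose commanded when the call began, along the tool's axes at that moment; what a row does not reach only later rows make up. A row lasts 1/8 s, in which the tool goes at most 62.5 mm and 10.7 degrees, less where a joint would pass 70% of its speed; a pose out of reach is approached as far as the arm can. A call with a gripper value outside its range is refused whole. The fingers move at their own pace and stop on an object; FORCE is the grip in N (left out, the last holds). Time passes only in rows, so rows that repeat a pose let the fingers close. It gives the time, the measured TCP pose, the force and the opening at its end, in the units of the state.
- get_state(): the state, without advancing time (a new reading comes with each control period).
- get_image(name): name is "scene" or "top" or "wrist"; returns a dict with "color" (384x512x3 uint8, blue, green, red), "mtx" (3x3 intrinsics, pixels), "R" (3x3) and "t" (3): a world point X has camera coordinates R X + t; the wrist camera has in their place "tool_from_camera" (4x4, takes a point from camera to tool coordinates, whose origin is the TCP and whose axes are the tool frame's). Camera axes: x right, y down, z forward; pixel columns grow to the right and rows downward; lengths in m; the calibration is good to about 2 mm. The wrist camera is an equidistant fisheye: a pixel r from the principal point sees the ray r / f radians off the axis. A picture is of the moment at which its call begins: read the wrist's pose just before it. There is no depth.
- sign_off(): hands the job in, once; it reports no verdict.
The state is a dict: "clock": time; "qpos": joint angles; "qd": joint speeds; "effort": joint torques, N m; "position": TCP position; "ee_rot": TCP orientation; "contact_force": force on the tool from outside, world axes, zero at the start; "moment": the same for the moment, N m; "width": finger opening in m.
Only numpy, scipy, OpenCV 4.12 (cv2) and the standard library are available. Lean on these libraries where they do the work, as an engineer would, in place of code of your own. Each camera call takes 0.05 s, during which the arm holds its last target.

### The job

Get the packed-bed rig ready to run. First set the adjustable wrench over the hex cap nut on the manifold, roll its worm until the jaw is snug on the nut, and turn the nut clockwise until it stops; back the jaw off a little, lift the wrench away without turning the nut back and, at any time before you finish, lay it back flat on the rubber mat. Then tip the hinged tray so that all the ceramic packing pieces slide into the clear box and let the tray down level again, and after that set the pump selector to its third click clockwise from the end stop; do not tip over the bottles or the beaker.

Things in the scene. Friction and masses are not known exactly. Their poses are not given: they have to be found in the camera images.
- wrench_seat (a point): Adjustable steel wrench: the point between its jaws, 8 mm above its underside, where the centre of the 30 mm nut comes when the jaw is snug. Axes: x from handle to head (mouth opens at x = +18 mm), y from movable to fixed jaw, z up when it lies worm upwards. Fixed jaw's flat at y = +15 mm; movable jaw's flat starts at y = -22 mm (37 mm open) and closes to +y; throat's back wall at x = -20 mm
- wrench_grip (a point): point on the wrench's handle for carrying it, 80 mm behind wrench_seat (x = -80 mm), half-way up (8 mm above the underside), same axes; the centre of mass lies about 30 mm nearer the jaws. The rear head block (44 mm wide) ends 14 mm in front of it
- worm_top (a point): top of the wrench's worm, a ridged roller of 11 mm radius, 22 mm wide, axis along the wrench's y: at x = -38 mm, y = 0, 27 mm above the underside, 11 mm above the flat top face. Sprung: gives up to 4 mm when pressed, 2.5 N per mm. Drag a fingertip over it, pressing with about 7 N, toward the jaws (+x) to close the jaw, toward the handle to open. It takes about 3 N of drag to roll
- wrench_worm (a joint): turn of the worm (rad), 0 at the start, growing as the jaw closes; once the jaw is snug it may still creep on by a rad or two under the finger
- wrench_jaw (a joint): closing travel of the movable jaw (m): 0 is 37 mm open (the start), 0.001 m for each rad of the worm, 0.007 is snug on the 30 mm nut, 0.010 is the end of travel. The worm holds the jaw against about 30 N
- mat: thin grey rubber tool mat fixed to the bench, 240 mm (x) by 140 mm (y), 4 mm thick, origin at its underside centre; the wrench lies on it at the start and belongs there at the end
- mat_center (a point): centre of the mat's top face
- nut_center (a point): centre of the upright hex cap nut: 30 mm across flats, 34.6 mm across corners, hexagon 18 mm high (this point half-way), a 23 mm round cap 9 mm high on top. It turns with the nut; its x axis is normal to a flat. The fixed manifold's flat round deck (170 mm across) around it lies 11 mm below this point, 50 mm above the bench; the wrench rests on the deck, its handle out over the edge
- nut (a joint): turn of the nut (rad), growing clockwise seen from above; it starts between 0 and 0.35 and is tight at its stop, 1.15. It takes 0.25 N m to turn and stays where it is left
- tray (a joint): tilt of the hinged aluminium tray (rad): 0 level (rest), up to 1.05. The tray, 165 by 206 mm with 24 mm walls on three sides, is hinged at its open outer edge, by the wall of the clear box; it falls back by its own weight when let go. The pieces slide off by about 0.75 rad
- tray_handle (a point): middle of the tray's handle, a level round bar 14 mm thick and 104 mm long, on arms at y = +45 and -45 mm. It is 205 mm behind (-x) the hinge line and 20 mm above it; tray axes: x from handle to hinge, y along the hinge, z up. At rest 125 mm above the bench; 40 mm from bar centre to the tray's wall
- box_in (a point): centre of the inner floor of the clear open box beyond the tray's hinge; inside 150 mm (x) by 210 mm (y); its x axis points from tray to box, away from the handle. The hinge line lies at x = -88 mm, 99 mm above this floor. Walls: 82 mm high (tray side), 110 mm (sides), 135 mm (far side)
- piece1_center (a point): centre (half-way up) of a white ceramic packing piece, cross-shaped: two bars 56 by 20 mm, 26 mm high, 60 g. It lies in the tray at the start, if present (three to five are)
- piece2_center (a point): centre (half-way up) of a white ceramic packing piece, cross-shaped: two bars 56 by 20 mm, 26 mm high, 60 g. It lies in the tray at the start, if present (three to five are)
- piece3_center (a point): centre (half-way up) of a white ceramic packing piece, cross-shaped: two bars 56 by 20 mm, 26 mm high, 60 g. It lies in the tray at the start, if present (three to five are)
- piece4_center (a point): centre (half-way up) of a white ceramic packing piece, cross-shaped: two bars 56 by 20 mm, 26 mm high, 60 g. It lies in the tray at the start, if present (three to five are)
- piece5_center (a point): centre (half-way up) of a white ceramic packing piece, cross-shaped: two bars 56 by 20 mm, 26 mm high, 60 g. It lies in the tray at the start, if present (three to five are)
- selector (a joint): turn of the pump selector (rad), growing clockwise seen from above: end stop (off) at 0, then one click each 0.45: third click at 1.35; last at 2.25. Starts on the stop or one of the first two clicks; it snaps to the nearest click when let go, and takes about 0.06 N m to turn
- selector_grip (a point): middle of the selector's black bar grip, on its upright axis, on top of the white console: bar 52 mm long (along this point's x; white pointer at the -x end), 16 mm thick (y), its top 14 mm above this point; below it a disc of 30 mm radius. The console's top is 30 mm below this point
- bottle: glass bottle with blue cap, 160 mm tall (bystander); origin under its centre
- wash_bottle: white bottle, 150 mm tall (bystander); origin under its centre
- beaker: glass beaker, 90 mm tall (bystander); origin under its centre
- wrench: the wrench as a whole, 203 mm long, 16 mm thick, about 0.47 kg; origin on its underside, 8 mm under wrench_seat, same axes. Handle from x = -66 to -185 mm, 20 mm wide; jaws' outer sides at y = +33 and -37 mm
Not all that is in view belongs to the job. Leave any yellow look-alike of the part that bears piece4_center alone.

How it is judged:
By the outcome, as a careful person would: the job done as asked, in the order asked, and still so for the second after the job is handed in, with the robot touching nothing.
Of piece1, piece2, piece3, piece4, piece5 only 3 to 5 are there at a start; the rules pass over those that are not, and their reading is None.
At some moment in a run one of wrench, piece1, piece2, piece3, piece4, piece5 may be knocked a few centimetres aside while the robot is not near it.
It also fails if it takes over 210 s, if anything falls off the work surface, if the arm or the gripper's body presses on something with over 40 N, if the wrist force passes 120 N, or if a joint passes its speed limit or range.

## Working session

There is one attempt and no reset: what is moved stays moved. The work goes in short steps, Python scripts to look and compute and a shell command to move; the robot and the scene stay as the last step left them, time stands still between calls to the robot, and variables do not carry over. Pictures are saved under pics/ and viewed, and the job is handed in when it is done.

```bash
ls; mkdir -p pics; cat > h.py <<'E'
import numpy as np, cv2
from rig import get_state,get_image,sign_off,grasp_offset
from scipy.spatial.transform import Rotation as Ro
def save(name,fn,scale=1.5):
    im=get_image(name); c=im["color"]; cv2.imwrite("pics/"+fn,cv2.resize(c,None,fx=scale,fy=scale,interpolation=cv2.INTER_CUBIC)); np.savez("pics/"+fn+".npz",**im); return im
def ray(im,u,v,z):
    "world point at height z"
    d=np.linalg.inv(im["mtx"])@[u,v,1]; R=im["R"];t=im["t"]
    o=-R.T@t; d=R.T@d; return o+d*(z-o[2])/d[2]
def proj(im,X):
    p=im["mtx"]@(im["R"]@np.asarray(X)+im["t"]); return p[:2]/p[2]
def toolR(s): 
    q=s["ee_rot"]; return Ro.from_quat([q[1],q[2],q[3],q[0]])
def loadim(fn): return dict(np.load("pics/"+fn+".npz"))
E
python3 - <<'E'
from h import *
s=get_state(); print(s, grasp_offset); print(toolR(s).as_matrix())
for n in("scene","top","wrist"):
    im=save(n,n+"0.png"); print(n,{k:v.round(4).tolist() for k,v in im.items() if k!="color"})
E
```

```text
pics
{'clock': 0.0, 'qpos': array([ 1.02800076e+00,  2.76555632e-01,  1.50613857e+00, -5.84161487e-06,
        1.36069414e+00, -1.21027874e-01]), 'qd': array([ 1.05328317e-03, -8.60921535e-04, -1.51406267e-03, -1.09318097e-05,
        2.67947502e-03,  1.16720691e-03]), 'effort': array([-1.54516871e-03, -4.16774368e+01, -2.45803535e+01, -2.90772969e-04,
        1.11418316e-02, -2.76962044e-05]), 'position': array([0.23513395, 0.52414125, 0.23045999]), 'ee_rot': array([-0.69084067,  0.69204243, -0.14821908,  0.14780915]), 'contact_force': array([-0.09903699,  0.04283373, -0.04449712]), 'moment': array([-0.05274251, -0.01497913, -0.0121572 ]), 'width': 0.08551533266955248} 0.0187
[[ 9.12367124e-01 -9.22638938e-04  4.09371933e-01]
 [-4.09372918e-01 -1.54054300e-03  9.12365848e-01]
 [-2.11129192e-04 -9.99998388e-01 -1.78324418e-03]]
scene {'mtx': [[457.8353, 0.0, 258.2349], [0.0, 457.8353, 189.8422], [0.0, 0.0, 1.0]], 'R': [[0.1572, 0.9876, 0.0038], [0.8059, -0.1261, -0.5785], [-0.5708, 0.094, -0.8157]], 't': [-0.0538, -0.3481, 1.8467]}
top {'mtx': [[407.0725, 0.0, 258.8495], [0.0, 407.0725, 189.8927], [0.0, 0.0, 1.0]], 'R': [[0.0229, -0.9997, 0.0001], [-0.9932, -0.0227, -0.1145], [0.1145, 0.0025, -0.9934]], 't': [-0.0196, 0.5251, 1.0764]}
wrist {'mtx': [[297.3186, 0.0, 252.8353], [0.0, 297.3186, 191.4483], [0.0, 0.0, 1.0]], 'tool_from_camera': [[-0.0, 0.9511, 0.3088, -0.0788], [-0.0, -0.3088, 0.9511, -0.142], [1.0, 0.0, 0.0, -0.0003], [0.0, 0.0, 0.0, 1.0]]}
```

View pics/scene0.png

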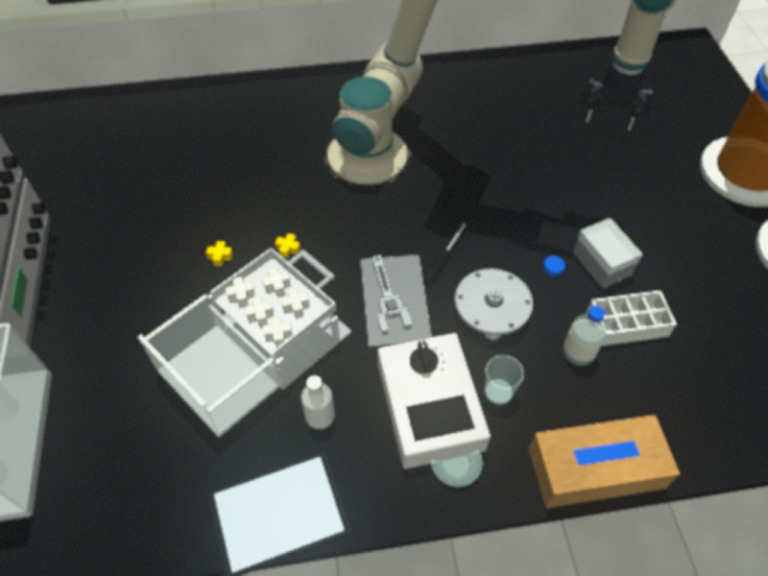

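View pics/top0.png

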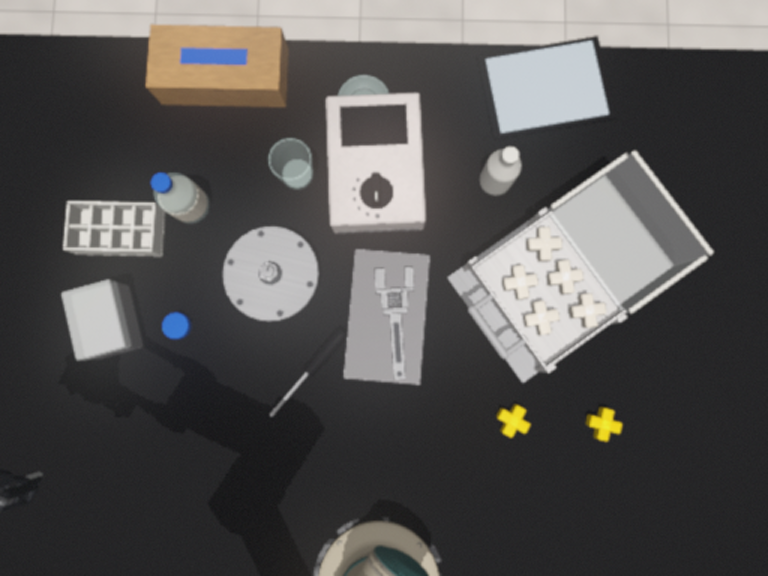

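View pics/wrist0.png

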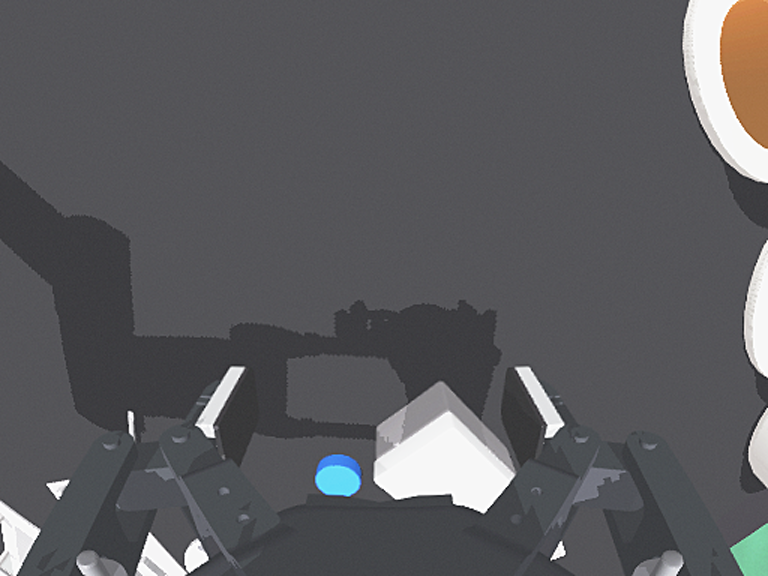

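The top view shows:
- The mat and wrench are at about (390,318), with the jaws pointing away from the robot.
- The manifold nut is at (268,271).
- The tray has 5 white pieces, and the two yellow look-alikes at (514,421) and (605,424) lie outside it.
- The selector is at (376,192).

Next I'll enlarge crops.

```bash
python3 - <<'E'
from h import *
c=loadim("top0.png")["color"]
a=c[160:262,225:292]; b=c[140:220,140:220]; d=c[95:165,210:290]
def r(x):return cv2.resize(x,(int(x.shape[1]*560/x.shape[0]),560),interpolation=cv2.INTER_CUBIC)
cv2.imwrite("pics/c1.png",r(a));cv2.imwrite("pics/c2.png",np.hstack([r(b)]));cv2.imwrite("pics/c3.png",r(d))
E
```

```text
(no output)
```

View pics/c1.png

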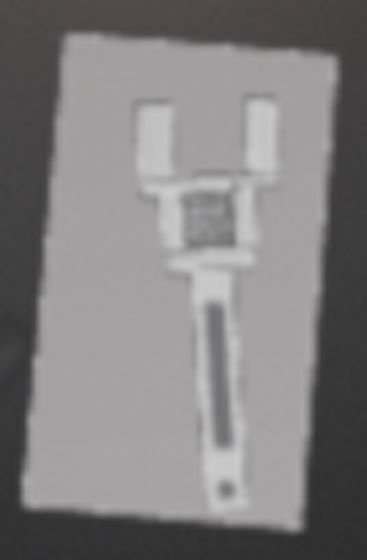

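View pics/c2.png

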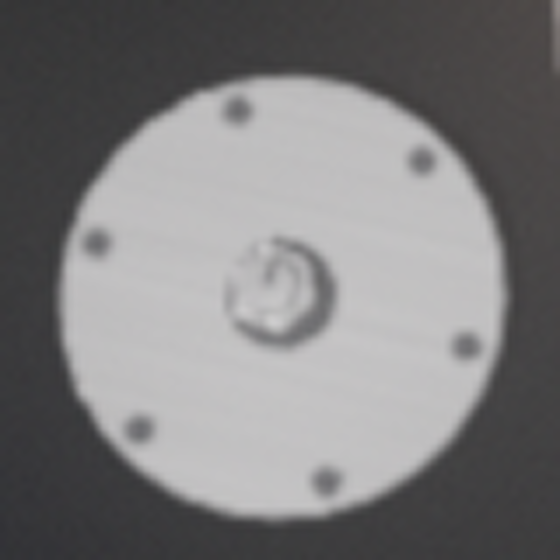

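View pics/c3.png

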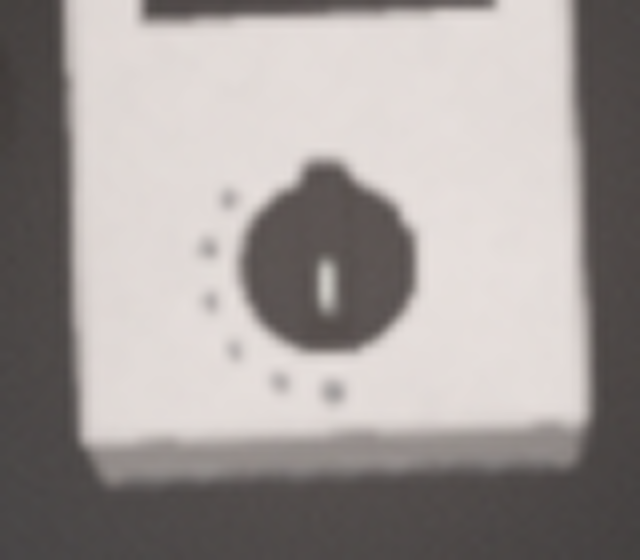

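```bash
cat >> h.py <<'E'
def goto(x,y,z,yaw,s=None):
    "rows shift/turn for vertical tool with tool x at yaw (deg); uses measured pose"
    s=s or get_state(); R=toolR(s).as_matrix()
    yw=np.radians(yaw); Rt=np.array([[np.cos(yw),0,-np.sin(yw)],[np.sin(yw),0,np.cos(yw)],[0,-1,0]])
    Rt[:,2]=np.cross(Rt[:,0],Rt[:,1])
    d=R.T@(np.array([x,y,z])-s["position"])*100
    r=Ro.from_matrix(R.T@Rt).as_rotvec(degrees=True)/8
    return d.round(2).tolist(), r.round(3).tolist()
def st():
    s=get_state(); M=toolR(s).as_matrix()
    print("t",round(s["clock"],2),"p",(s["position"]*1000).round(1),"yaw",np.degrees(np.arctan2(M[1,0],M[0,0])).round(2),"down",M[2,1].round(4),"F",s["contact_force"].round(2),"M",s["moment"].round(3),"w",round(s["width"]*1000,1)); return s
def wpix(im,s,u,v,z):
    "wrist pixel -> world point at height z"
    m=im["mtx"]; x=(u-m[0,2])/m[0,0]; y=(v-m[1,2])/m[1,1]; r=np.hypot(x,y)
    d=np.array([np.sin(r)*x/r,np.sin(r)*y/r,np.cos(r)]) if r>0 else np.array([0,0,1.])
    T=im["tool_from_camera"]; R=toolR(s).as_matrix()
    o=R@T[:3,3]+s["position"]; d=R@T[:3,:3]@d
    return o+d*(z-o[2])/d[2]
def wproj(im,s,X):
    T=im["tool_from_camera"]; R=toolR(s).as_matrix()
    p=T[:3,:3].T@(R.T@(np.asarray(X)-s["position"])-T[:3,3])
    th=np.arctan2(np.hypot(p[0],p[1]),p[2]); ph=np.arctan2(p[1],p[0]); m=im["mtx"]
    return np.array([m[0,2]+m[0,0]*th*np.cos(ph), m[1,2]+m[1,1]*th*np.sin(ph)])
E
python3 - <<'E'
from h import *
im=loadim("top0.png")
k=560/102
P=lambda u,v,z:ray(im,u/k+225-.4,v/k+160-.4,z)
for n,u,v in[("tipL",137,103),("tipLi",173,103),("tipRi",247,98),("tipR",278,98),("end",228,509),("hole",226,489)]:
    print(n,(P(u,v,.020)*1000).round(1))
for u,v in[(66,34),(338,56),(302,530),(23,506)]: print("mat",(P(u,v,.004)*1000).round(1))
k=560/80
Q=lambda u,v,z:ray(im,u/k+140-.4,v/k+140-.4,z)
for u,v in[(235,110),(421,160),(465,346),(326,481),(139,429),(97,242)]: print("bolt",(Q(u,v,.052)*1000).round(1))
for u,v in[(58,297),(508,297),(283,74),(283,520)]: print("rim",(Q(u,v,.05)*1000).round(1))
print("cap",(Q(275,290,.079)*1000).round(1))
k=7
S=lambda u,v,z:ray(im,u/8+210-.4,v/8+95-.4,z)
for z in(.08,.1):print("sel",(S(328,262,z)*1000).round(1))
u=lambda a,b,z:ray(im,a/1.5,b/1.5,z)[:2].round(3)
for a,b,n in[(450,277,'pl'),(545,368,'pr'),(470,262,'hA'),(551,370,'hB'),(545,211,'hinge1'),(622,318,'hinge2'),(633,153,'f1'),(712,252,'f2')]: print(n,u(a,b,.12))
E
```

```text
tipL [557.9  18.7  20. ]
tipLi [558.3   0.7  20. ]
tipRi [561.7 -36.4  20. ]
tipR [562.  -51.9  20. ]
end [357.7 -31.1  20. ]
hole [367.4 -29.9  20. ]
mat [594.9  56.3   4. ]
mat [586.7 -82.7   4. ]
mat [347.6 -68.4   4. ]
mat [356.2  70.7   4. ]
bolt [611.2 224.9  52. ]
bolt [593.4 152.7  52. ]
bolt [521.9 133.1  52. ]
bolt [469.3 183.8  52. ]
bolt [487.4 255.6  52. ]
bolt [558.7 275.3  52. ]
rim [537.5 289.6  50. ]
rim [541.4 117.7  50. ]
rim [626.1 207.5  50. ]
rim [454.3 199.8  50. ]
cap [538.2 201.   79. ]
sel [685.4  17.9  80. ]
sel [679.9  17.3 100. ]
pl [ 0.531 -0.11 ]
pr [ 0.384 -0.268]
hA [ 0.557 -0.144]
hB [ 0.381 -0.277]
hinge1 [ 0.646 -0.269]
hinge2 [ 0.469 -0.396]
f1 [ 0.751 -0.42 ]
f2 [ 0.583 -0.549]
```

```bash
python3 - <<'E'
from h import *
print(goto(.50,.20,.23,0))
E
```

```text
([37.44, 0.08, -18.74], [0.01, -3.021, -0.004])
```

```bash
python3 -m jog '[0,5,0,-2.5,0,-0.5,0, 0,10,0,-5,0,-1,0, 0,16,0,-8,0,-1.5,0, 0,22,0,-11,0,-2,0, 0,28,0,-14,0,-2.5,0, 0,33,0,-16.5,0,-3.02,0, 0,37.44,0,-18.7,0,-3.02,0, 0,37.44,0,-18.7,0,-3.02,0, 0,37.44,0,-18.7,0,-3.02,0, 0,37.44,0,-18.7,0,-3.02,0]'; python3 - <<'E'
from h import *
st(); s=get_state(); print(s["qpos"].round(2))
im=save("wrist","w1.png")
c=im["color"]
E
```

```text
clock: 1.4
position: [0.4994, 0.2018, 0.2312]
ee_rot: [0.707, -0.707, -0.0, 0.001]
contact_force: [-0.8, -0.8, -0.3]
width: 0.0853
t 1.4 p [499.4 201.8 231.2] yaw 0.09 down -1.0 F [-0.82 -0.77 -0.3 ] M [-0.008  0.007  0.008] w 85.3
[ 0.25  0.22  1.58  0.    1.34 -1.32]
```

View pics/w1.png

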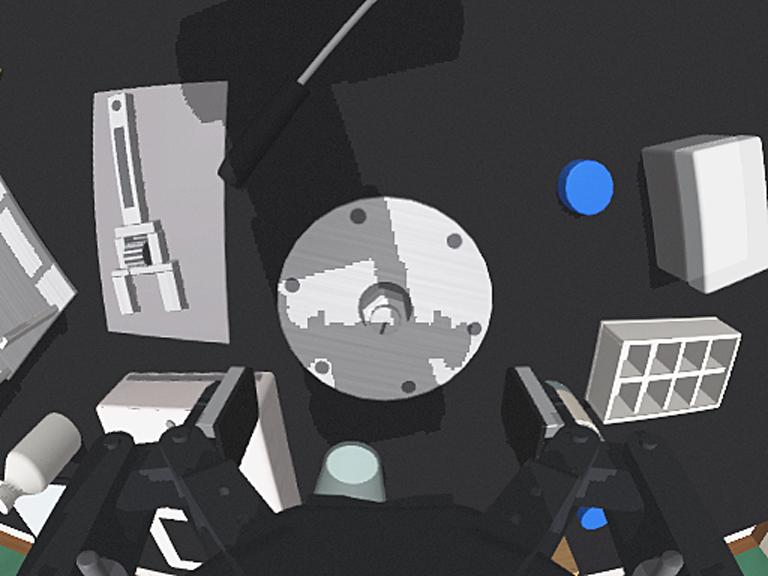

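```bash
python3 - <<'E'
from h import *
c=loadim("w1.png")["color"]
cv2.imwrite("pics/c4.png",cv2.resize(c[175:230,220:295],None,fx=10,fy=10,interpolation=cv2.INTER_CUBIC))
cv2.imwrite("pics/c5.png",cv2.resize(c[50:235,55:165],None,fx=3.2,fy=3.2,interpolation=cv2.INTER_CUBIC))
E
```

```text
(no output)
```

View pics/c4.png

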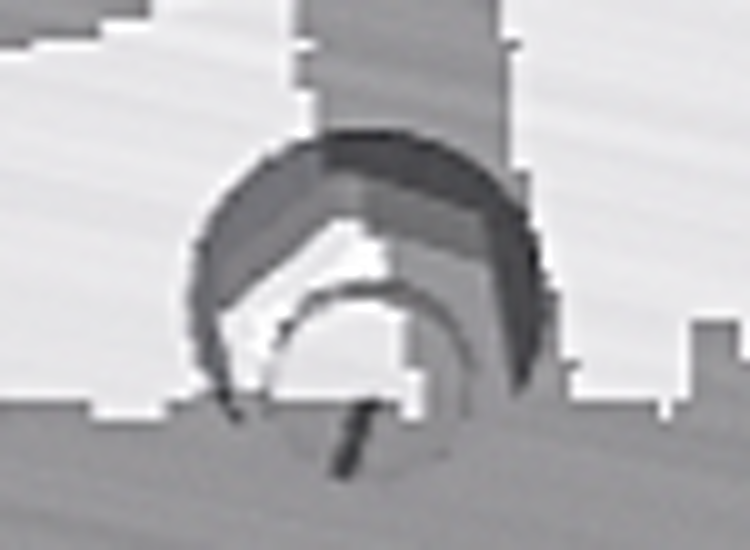

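View pics/c5.png

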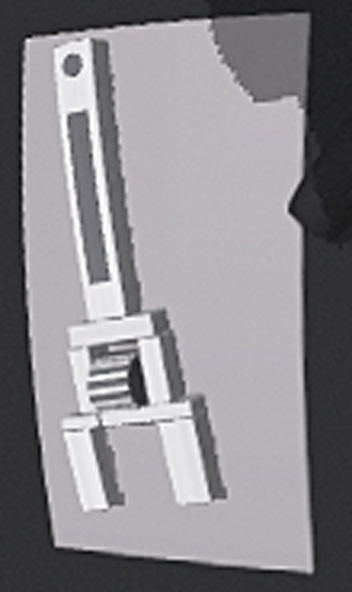

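```bash
python3 - <<'E'
from h import *
from scipy.optimize import least_squares
im=loadim("w1.png")
s={"position":np.array([.4994,.2018,.2312]),"ee_rot":np.array([.7071,-.7071,0,.0005])}
W=lambda u,v,z:wpix(im,s,u/10+220-.45,v/10+175-.45,z)
V=np.array([W(*p,.070)[:2] for p in[(218,308),(350,218),(488,262)]])*1000
print(V.round(1))
f=lambda p:np.concatenate([V[i]-(p[:2]+17.32*np.array([np.cos(p[2]+i*1.0472),np.sin(p[2]+i*1.0472)])) for i in range(3)])
r=least_squares(f,[540,204,-2.6]);print(r.x.round(2),np.degrees(r.x[2]),r.fun.round(2))
print("mark",(W(370,400,.079)*1e3).round(1),(W(340,475,.079)*1e3).round(1))
print("bolts mean",np.mean([wpix(im,s,u/1.5,v/1.5,.052)*1e3 for u,v in[(358,216),(454,241),(474,329),(408,387),(322,367),(292,285)]],0))
# wrench
U=lambda u,v,z:(wpix(im,s,u/3.2+55-.34,v/3.2+50-.34,z)*1e3).round(1)
for n,u,v in[("hole",72,64),("endL",53,44),("endR",92,39),("tipRi",105,508),("tipR",86,511),("tipLi",182,502),("tipL",214,498)]:print(n,U(u,v,.02))
for u,v in[(26,37),(309,14),(313,572),(56,546)]:print("mat",U(u,v,.004))
E
```

```text
[[534.7 188.9]
 [524.3 203.3]
 [529.3 218.2]]
[518.09 201.21  -0.85] -48.78864345081187 [  5.16   0.71 -10.8   -1.33   5.64   0.62]
mark [541.8 205.4  79. ] [550.5 202.2  79. ]
bolts mean [541.02664226 205.69489969  52.        ]
hole [367.5 -28.7  20. ]
endL [357.4 -38.5  20. ]
endR [358.5 -18.4  20. ]
tipRi [560.5 -34.6  20. ]
tipR [562.2 -45.6  20. ]
tipLi [556.9   6.7  20. ]
tipL [554.8  22.9  20. ]
mat [348.8 -64.6   4. ]
mat [358.4  73.4   4. ]
mat [595.6  58.4   4. ]
mat [587.5 -79.7   4. ]
```

```bash
python3 - <<'E'
from h import *
from scipy.optimize import least_squares
V=np.array([[534.7,188.9],[524.3,203.3],[529.3,218.2]])
f=lambda p:np.concatenate([V[i]-(p[:2]+17.32*np.array([np.cos(p[2]-i*1.0472),np.sin(p[2]-i*1.0472)])) for i in range(3)])
r=least_squares(f,[540,204,-2]);print(r.x.round(2),np.degrees(r.x[2]),r.fun.round(2))
E
```

```text
[540.82 205.41  -1.93] -110.33215775474004 [-0.1  -0.26  0.56  0.8  -0.46 -0.54]
```

```bash
python3 -m jog '[0,0,0,-2,0,1.3,0, 0,0,0,-5,0,2.6,0, 0,-0.5,0,-9,0,3.9,0, 0,-1,0,-13,0,5.2,0, 0,-1.5,0,-17,0,6.5,0, 0,-2,0,-20,0,7.8,0, 0,-3,0,-22,0,9.1,0, 0,-3.7,0,-22.4,0,10.4,0, 0,-3.7,0,-22.4,0,11.7,0, 0,-3.7,0,-22.4,0,13,0, 0,-3.7,0,-22.4,0,14.3,0, 0,-3.7,0,-22.4,0,15,0]'; python3 - <<'E'
from h import *
st(); print(goto(.462,-.022,.2,-175.3))
E
```

```text
clock: 2.95
position: [0.4631, -0.022, 0.2315]
ee_rot: [0.353, -0.353, 0.613, -0.613]
contact_force: [-0.4, 0.3, 0.2]
width: 0.0854
t 2.95 p [463.1 -22.  231.5] yaw -120.09 down -1.0 F [-0.4   0.26  0.15] M [ 0.015 -0.048  0.01 ] w 85.4
([0.06, 3.15, -0.1], [-0.0, 6.901, -0.003])
```

```bash
python3 -m jog '[0,0,0.5,0,0,1.3,0, 0,0,1,0,0,2.6,0, 0,0,2,0,0,3.9,0, 0,0,3,0,0,5.2,0, 0,0,3.15,0,0,6.5,0, 0,0.06,3.15,-0.1,0,6.9,0, 0,0.06,3.15,-0.1,0,6.9,0]'; python3 - <<'E'
from h import *
s=st(); print(s["qpos"].round(2))
im=save("wrist","w2.png"); c=im["color"]; np.save("pics/s2.npy",s,allow_pickle=True)
E
```

```text
clock: 3.82
position: [0.462, -0.0222, 0.1999]
ee_rot: [0.031, -0.03, 0.707, -0.706]
contact_force: [-0.2, 0.6, 0.0]
width: 0.0855
t 3.83 p [462.  -22.2 199.9] yaw -175.05 down -1.0 F [-0.2   0.64  0.  ] M [ 0.061 -0.    -0.006] w 85.5
[-0.2   0.13  1.78  0.    1.23  1.29]
```

View pics/w2.png

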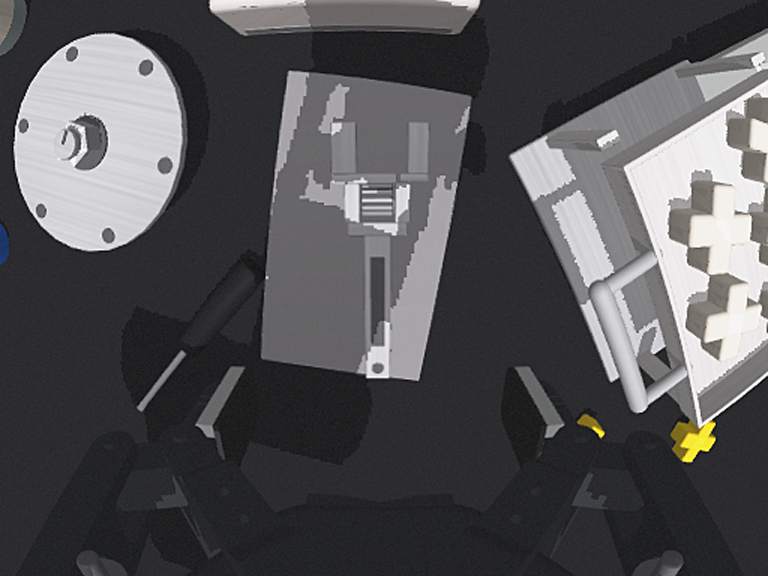

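```bash
python3 - <<'E'
from h import *
c=loadim("w2.png")["color"]
cv2.imwrite("pics/c6.png",cv2.resize(c[75:260,205:305],None,fx=3.2,fy=3.2,interpolation=cv2.INTER_CUBIC))
E
```

```text
(no output)
```

View pics/c6.png

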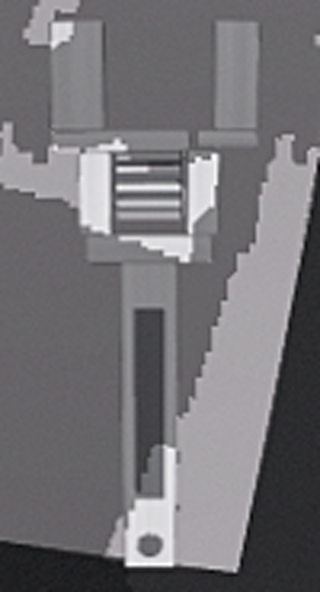

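```bash
python3 - <<'E'
from h import *
im=loadim("w2.png"); s=np.load("pics/s2.npy",allow_pickle=True).item()
U=lambda u,v,z=.02:(wpix(im,s,u/3.2+205-.34,v/3.2+75-.34,z)*1e3).round(1)
for n,u,v in[("tipL",52,22),("tipLi",105,22),("tipRi",215,22),("tipR",259,22),("hL",121,264),("hR",178,264),("endL",127,566),("endR",173,566),("hole",150,545)]:print(n,U(u,v))
for u,v in[(191,47),(314,64),(279,254),(174,239)]: print("mat",(wpix(im,s,u/1.0,v/1.0,.004)*1e3).round(1))
E
```

```text
tipL [556.6  19.7  20. ]
tipLi [557.7   2.1  20. ]
tipRi [560.9 -34.3  20. ]
tipR [562.5 -48.9  20. ]
hL [475.6  -9.9  20. ]
hR [477.3 -29.5  20. ]
endL [358.4 -21.   20. ]
endR [359.9 -38.7  20. ]
hole [368.4 -29.1  20. ]
mat [596.   58.8   4. ]
mat [587.9 -80.7   4. ]
mat [349.3 -66.6   4. ]
mat [358.1  71.6   4. ]
```

```bash
python3 - <<'E'
from h import *
st(); print(goto(.4638,-.0208,.0055,-175))
E
python3 -m jog '[0,-0.2,5,0.12,0,0,0, 0,-0.2,10,0.12,0,0,0, 0,-0.2,15,0.12,0,0,0, 100,-0.2,18,0.12,0,0,0, 120,-0.2,19,0.12,0,0,0, 120,-0.2,19.4,0.12,0,0,0, 120,-0.2,19.4,0.12,0,0,0]' 40; python3 - <<'E'
from h import *
st(); print(goto(.4638,-.0208,.0055,-175))
E
```

```text
t 3.88 p [462.1 -22.4 200. ] yaw -175.05 down -1.0 F [ 0.64 -0.1  -0.19] M [-0.041  0.005  0.034] w 85.3
([-0.17, 19.45, -0.14], [0.001, -0.007, -0.003])
clock: 4.75
position: [0.4653, -0.0244, 0.0066]
ee_rot: [-0.03, 0.029, -0.706, 0.707]
contact_force: [-0.3, -0.3, 0.3]
width: 0.045
t 4.75 p [465.3 -24.4   6.6] yaw -175.19 down -1.0 F [-0.27 -0.26  0.29] M [-0.    -0.01  -0.014] w 45.0
([0.12, 0.11, -0.37], [-0.003, -0.023, -0.014])
```

```bash
python3 -m jog '[120,0.12,0.1,-0.37,0,0,0, 120,0.12,0.1,-0.37,0,0,0, 180,0.12,0.1,-0.37,0,0,0, 230,0.12,0.1,-0.37,0,0,0, 255,0.12,0.1,-0.37,0,0,0, 255,0.12,0.1,-0.37,0,0,0, 255,0.12,0.1,-0.37,0,0,0]' 80; python3 - <<'E'
from h import *
st(); save("wrist","w3.png")
E
```

```text
clock: 5.62
position: [0.463, -0.0205, 0.0054]
ee_rot: [0.03, -0.029, 0.707, -0.706]
contact_force: [-0.4, 2.4, 5.8]
width: 0.0178
t 5.62 p [463.  -20.5   5.4] yaw -175.2 down -1.0 F [-0.39  2.41  5.75] M [0.225 0.148 0.086] w 17.8
```

View pics/w3.png

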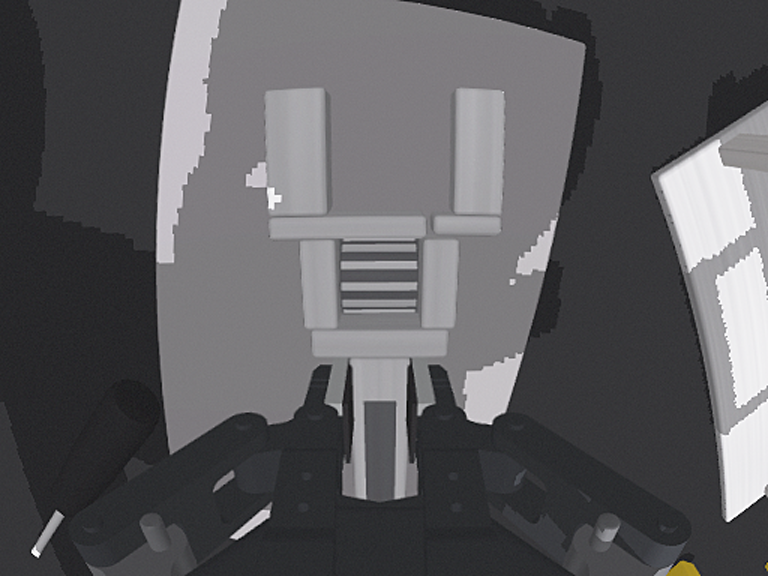

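The wrench handle is gripped, and the jaws and worm are in clear view at (385,270). Lifting.

```bash
python3 -m jog '[255,0,-1,0,0,0,0, 255,0,-3,0,0,0,0, 255,0,-6,0,0,0,0, 255,0,-10,0,0,0,0, 255,0,-12,0,0,0,0, 255,0,-12,0,0,0,0]' 100; python3 - <<'E'
from h import *
st(); save("wrist","w4.png"); print(goto(.53,.16,.125,-120))
E
```

```text
clock: 6.42
position: [0.4634, -0.0209, 0.126]
ee_rot: [-0.031, 0.029, -0.706, 0.707]
contact_force: [-0.6, 0.6, -4.7]
width: 0.0173
t 6.42 p [463.4 -20.9 126. ] yaw -175.21 down -1.0 F [-0.59  0.57 -4.72] M [-0.019  0.076  0.057] w 17.3
([-8.26, -0.03, -17.44], [0.001, -6.901, 0.002])
```

View pics/w4.png

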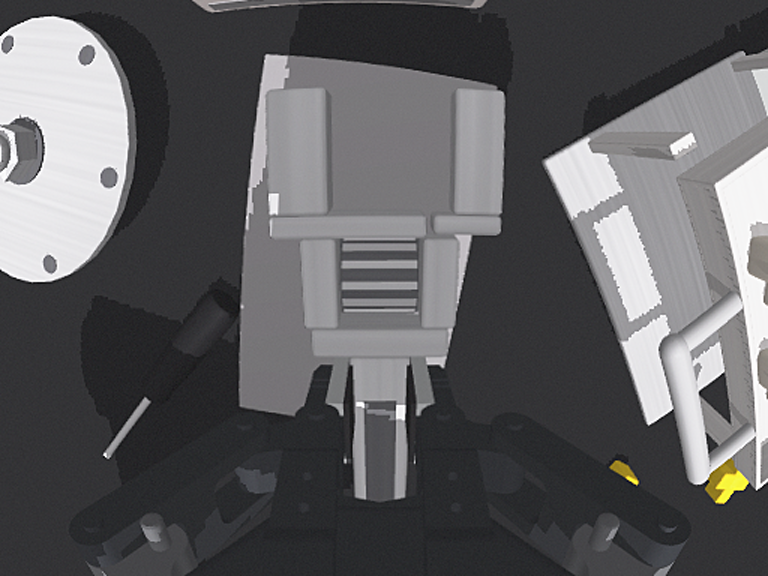

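```bash
python3 - <<'E'
from h import *
im=loadim("w4.png"); s=get_state(); R=toolR(s).as_matrix()
zt=s["position"][2]+.0146
for n,u,v in[("tipFi",327,92),("bkFi",327,212),("tipMi",456,92),("bkMi",456,212),("tipFo",268,92),("tipMo",503,92),("blkL",314,353),("blkR",447,353),("handL",352,362),("handR",410,362)]:
    X=wpix(im,s,u/1.5,v/1.5,zt); print(n,(R.T@(X-s["position"])*1e3).round(1))
E
```

```text
tipFi [-95.3 -14.6 -14.2]
bkFi [-60.7 -14.6 -14.7]
tipMi [-95.6 -14.6  22. ]
bkMi [-60.8 -14.6  22.7]
tipFo [-96.2 -14.6 -31.2]
tipMo [-96.5 -14.6  35.7]
blkL [-15.8 -14.6 -20.5]
blkR [-15.7 -14.6  22.1]
handL [-12.7 -14.6  -8.4]
handR [-12.6 -14.6  10.3]
```

```bash
python3 - <<'E'
from h import *
print(goto(.5102,.1316,.115,-110.3))
E
```

```text
([-6.05, 0.97, -14.78], [0.002, -8.114, 0.002])
```

```bash
python3 -m jog '[255,-0.5,0,-1,0,-0.6,0, 255,-1,0,-3,0,-1.5,0, 255,-2,0,-5,0,-2.6,0, 255,-3,0,-7,0,-3.8,0, 255,-4,0,-9,0,-5,0, 255,-5,0.2,-11,0,-6.2,0, 255,-6.05,0.4,-13,0,-7.2,0, 255,-6.05,0.7,-14.4,0,-8,0, 255,-6.05,0.97,-14.78,0,-8.11,0, 255,-6.05,0.97,-14.78,0,-8.11,0, 255,-6.05,0.97,-14.78,0,-8.11,0]'; python3 - <<'E'
from h import *
s=st(); im=save("wrist","w5.png"); np.save("pics/s5.npy",s,allow_pickle=True);print(goto(.5102,.1316,.115,-110.3))
cv2.imwrite("pics/c7.png",cv2.resize(im["color"][30:250,140:370],None,fx=2.6,fy=2.6,interpolation=cv2.INTER_CUBIC))
E
```

```text
clock: 7.85
position: [0.5106, 0.131, 0.1148]
ee_rot: [0.403, -0.404, 0.581, -0.581]
contact_force: [-0.1, 1.0, -4.5]
width: 0.0175
t 7.85 p [510.6 131.  114.8] yaw -110.4 down -1.0 F [-0.11  1.01 -4.55] M [-0.104  0.079  0.022] w 17.5
([-0.04, 0.0, -0.07], [0.0, -0.013, 0.002])
```

View pics/c7.png

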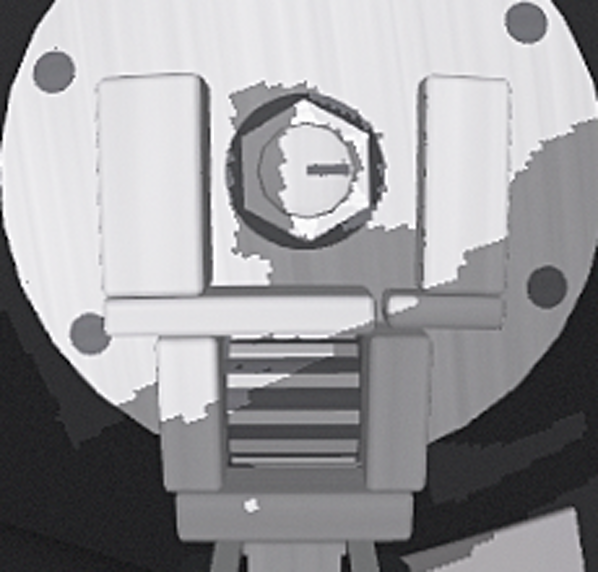

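```bash
python3 - <<'E'
from h import *
im=loadim("w5.png"); s=np.load("pics/s5.npy",allow_pickle=True).item(); R=toolR(s).as_matrix()
def T(u,v,z):
    X=wpix(im,s,u/2.6+140-.3,v/2.6+30-.3,z); return (R.T@(X-s["position"])*1e3).round(1),(X*1e3).round(1)
for p in[(303,97),(303,242),(241,131),(241,208),(371,127),(371,208)]: print("hex",T(*p,.070))
print("cap",T(307,170,.079))
zt=.1148+.0146
for n,u,v in[("tipFi",204,78),("bkFi",206,290),("tipMi",420,78),("bkMi",419,290),("tipFo",99,78),("tipMo",508,78),("bar",100,298)]: print(n,T(u,v,zt))
E
```

```text
hex (array([-98.4,  44.7,   2.4]), array([547.1, 222.4,  70. ]))
hex (array([-63.3,  44.7,   2.4]), array([534.9, 189.5,  70. ]))
hex (array([-90.3,  44.7, -12.3]), array([530.5, 219.9,  70. ]))
hex (array([-71.6,  44.7, -12.4]), array([523.9, 202.4,  70. ]))
hex (array([-91.4,  44.7,  18.5]), array([559.7, 210.2,  70. ]))
hex (array([-71.7,  44.7,  18.7]), array([553.1, 191.7,  70. ]))
cap (array([-80.7,  35.7,   3.2]), array([541.7, 205.4,  79. ]))
tipFi (array([-95.6, -14.7, -14.3]), array([530.5, 225.6, 129.4]))
bkFi (array([-60.3, -14.7, -14.4]), array([518.1, 192.5, 129.4]))
tipMi (array([-95.8, -14.7,  20.7]), array([563.4, 213.6, 129.4]))
bkMi (array([-60.4, -14.7,  21.1]), array([551.4, 180.3, 129.4]))
tipFo (array([-96.6, -14.7, -31.7]), array([514.5, 232.6, 129.4]))
tipMo (array([-96.8, -14.7,  35.5]), array([577.6, 209.4, 129.4]))
bar (array([-59.3, -14.7, -32.6]), array([500.7, 198. , 129.4]))
```

```bash
python3 -m jog '[255,0,1,0,0,0,0, 255,0,2.5,0,0,0,0, 255,0,4,0,0,0,0, 255,0,5,0,0,0,0, 255,0,5.8,0,0,0,0, 255,0,6.15,0,0,0,0, 255,0,6.15,0,0,0,0]'; python3 - <<'E'
from h import *
s=st()
E
```

```text
clock: 8.78
position: [0.5109, 0.1317, 0.0535]
ee_rot: [0.404, -0.404, 0.58, -0.58]
contact_force: [-0.5, -0.5, -4.6]
width: 0.0173
t 8.78 p [510.9 131.7  53.5] yaw -110.33 down -1.0 F [-0.46 -0.46 -4.65] M [-0.187  0.064 -0.041] w 17.3
```

No contact so far (Fz is just the wrench weight), so the jaws are down around the nut. Lowering the last bit.

```bash
python3 -m jog '[255,0,0.1,0,0,0,0, 255,0,0.2,0,0,0,0, 255,0,0.2,0,0,0,0]'; python3 - <<'E'
from h import *
s=st(); im=save("wrist","w6.png"); np.save("pics/s6.npy",s,allow_pickle=True)
cv2.imwrite("pics/c8.png",cv2.resize(im["color"][30:250,140:370],None,fx=2.6,fy=2.6,interpolation=cv2.INTER_CUBIC))
E
```

```text
clock: 9.15
position: [0.5111, 0.1317, 0.0519]
ee_rot: [-0.404, 0.404, -0.58, 0.581]
contact_force: [0.8, -0.7, -4.2]
width: 0.0172
t 9.15 p [511.1 131.7  51.9] yaw -110.33 down -1.0 F [ 0.83 -0.74 -4.25] M [-0.133 -0.05  -0.056] w 17.2
```

View pics/c8.png

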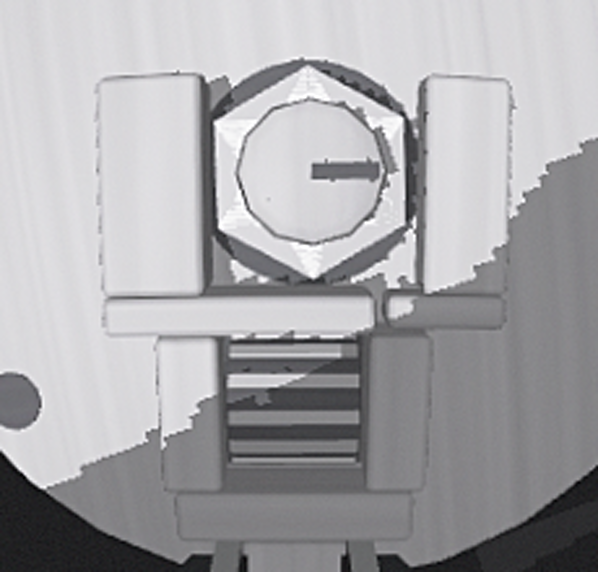

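```bash
python3 -m jog '[255,-0.05,0,0.08,0,0,0, 255,-0.1,0,0.16,0,0,0, 255,-0.1,0.03,0.18,0,0,0, 255,-0.1,0.05,0.18,0,0,0]'; python3 - <<'E'
from h import *
s=st()
E
python3 -m jog '[200,0,0,0,0,0,0, 150,0,0,0,0,0,0, 100,0,0,0,0,0,0, 100,0,0,0,0,0,0, 100,0,-2,0,0,0,0, 100,0,-5,0,0,0,0,255,0,-7,0,0,0,0, 255,0,-7,0,0,0,0, 255,0,-7,0,0,0,0, 255,0,-7,0,0,0,0]'; python3 - <<'E'
from h import *
s=st(); im=save("wrist","w7.png"); np.save("pics/s7.npy",s,allow_pickle=True)
E
```

```text
clock: 9.7
position: [0.5127, 0.132, 0.0515]
ee_rot: [0.404, -0.404, 0.58, -0.58]
contact_force: [-3.1, -0.2, 3.0]
width: 0.0173
t 9.7 p [512.7 132.   51.5] yaw -110.33 down -1.0 F [-3.07 -0.21  2.97] M [0.012 0.395 0.043] w 17.3
clock: 10.95
position: [0.512, 0.1318, 0.12]
ee_rot: [0.403, -0.405, 0.581, -0.58]
contact_force: [0.0, 0.2, -1.0]
width: -0.0002
t 10.95 p [512.  131.8 120. ] yaw -110.33 down -1.0 F [ 0.04  0.2  -1.  ] M [-0.014  0.029 -0.041] w -0.2
```

View pics/w7.png

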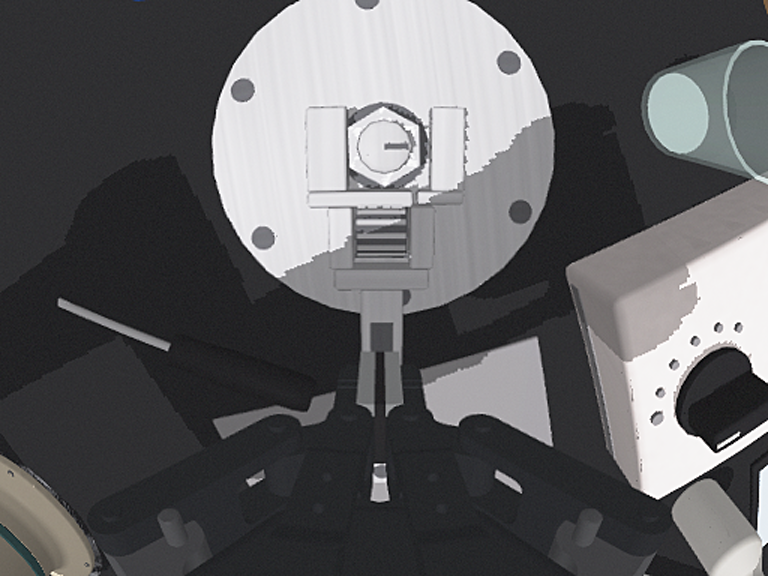

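```bash
python3 - <<'E'
from h import *
print(goto(.5240,.1609,.082,-110.3))
E
```

```text
([-3.14, 3.8, 0.11], [0.013, -0.004, 0.006])
```

```bash
python3 -m jog '[255,-2,0,0.1,0,0,0, 255,-3.14,1,0.11,0,0,0, 255,-3.14,3,0.11,0,0,0, 255,-3.14,3.8,0.11,0,0,0, 255,-3.14,3.8,0.11,0,0,0]'
python3 - <<'E'
from h import *
s=st()
E
python3 -m jog '[255,0,0.3,0,0,0,0, 255,0,0.6,0,0,0,0, 255,0,0.75,0,0,0,0, 255,0,0.75,0,0,0,0]';  python3 - <<'E'
from h import *
s=st()
E
```

```text
clock: 11.62
position: [0.5242, 0.1613, 0.0821]
ee_rot: [0.403, -0.405, 0.581, -0.58]
contact_force: [0.7, 0.4, 0.2]
width: -0.0001
t 11.62 p [524.2 161.3  82.1] yaw -110.3 down -1.0 F [0.73 0.38 0.17] M [-0.    -0.042 -0.027] w -0.1
clock: 12.12
position: [0.5249, 0.1609, 0.0758]
ee_rot: [-0.404, 0.404, -0.58, 0.58]
contact_force: [0.5, 0.8, -0.4]
width: 0.0002
t 12.12 p [524.9 160.9  75.8] yaw -110.34 down -1.0 F [ 0.47  0.77 -0.36] M [-0.022  0.045  0.008] w 0.2
```

```bash
python3 -m jog '[255,-0.4,0.1,0,0,0,0, 255,-0.8,0.1,0,0,0,0]';  python3 - <<'E'
from h import *
s=st()
E
python3 -m jog '[255,-0.3,0,0,0,0,0, 255,-0.3,0,0,0,0,0]';  python3 - <<'E'
from h import *
s=st()
E
```

```text
clock: 12.38
position: [0.5276, 0.1683, 0.0749]
ee_rot: [-0.404, 0.404, -0.58, 0.581]
contact_force: [-1.1, -1.7, 3.4]
width: -0.0002
t 12.38 p [527.6 168.3  74.9] yaw -110.32 down -1.0 F [-1.13 -1.71  3.42] M [-0.352  0.133  0.049] w -0.2
clock: 12.62
position: [0.5289, 0.1717, 0.0748]
ee_rot: [-0.404, 0.404, -0.58, 0.58]
contact_force: [-1.1, -0.3, 4.2]
width: 0.0
t 12.62 p [528.9 171.7  74.8] yaw -110.31 down -1.0 F [-1.12 -0.27  4.19] M [-0.196  0.079 -0.024] w 0.0
```

```bash
python3 -m jog '[255,0,0.17,0,0,0,0, 255,-0.4,0.17,0,0,0,0, 255,-0.9,0.17,0,0,0,0]';  python3 - <<'E'
from h import *
s=st()
E
python3 -m jog '[255,0,-0.7,0,0,0,0, 255,1,-0.7,0,0,0,0, 255,2,-0.7,0,0,0,0, 255,2,-0.7,0,0,0,0]';  python3 - <<'E'
from h import *
s=st();im=save("wrist","w8.png"); np.save("pics/s8.npy",s,allow_pickle=True)
cv2.imwrite("pics/c9.png",cv2.resize(im["color"][30:250,140:370],None,fx=2.6,fy=2.6,interpolation=cv2.INTER_CUBIC))
E
```

```text
clock: 13.0
position: [0.5317, 0.1792, 0.0733]
ee_rot: [-0.404, 0.404, -0.58, 0.581]
contact_force: [-1.0, -2.3, 5.4]
width: 0.0004
t 13.0 p [531.7 179.2  73.3] yaw -110.31 down -1.0 F [-1.03 -2.28  5.45] M [-0.447  0.278 -0.08 ] w 0.4
clock: 13.5
position: [0.5239, 0.1601, 0.0796]
ee_rot: [0.403, -0.404, 0.581, -0.58]
contact_force: [-0.7, 0.2, 0.3]
width: -0.0001
t 13.5 p [523.9 160.1  79.6] yaw -110.4 down -1.0 F [-0.67  0.18  0.33] M [-0.011  0.025  0.01 ] w -0.1
```

View pics/c9.png

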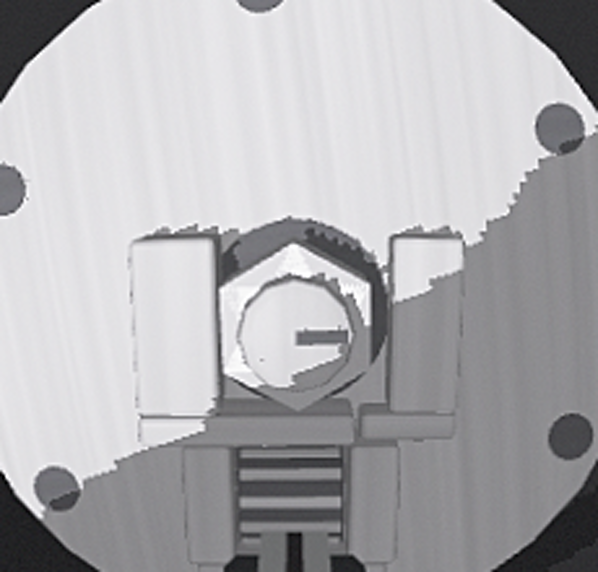

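```bash
python3 -m jog '[255,0,0.62,0,0,0,0, 255,-0.3,0.64,0,0,0,0, 255,-0.7,0.64,0,0,0,0, 255,-1.1,0.64,0,0,0,0, 255,-1.5,0.64,0,0,0,0, 255,-2,0.64,0,0,0,0, 255,-2,0.3,0,0,0,0, 255,-2,-0.1,0,0,0,0, 255,-1,-0.1,0,0,0,0, 255,0,0,0,0,0,0]'
python3 -m jog '[255,0,0.62,0,0,0,0, 255,-0.3,0.64,0,0,0,0, 255,-0.7,0.64,0,0,0,0, 255,-1.1,0.64,0,0,0,0, 255,-1.5,0.64,0,0,0,0, 255,-2,0.64,0,0,0,0, 255,-2,0.3,0,0,0,0, 255,-2,-0.1,0,0,0,0, 255,-1,-0.1,0,0,0,0, 255,0,0,0,0,0,0,255,0,0,0,0,0,0]'
python3 - <<'E'
from h import *
s=st();im=save("wrist","w9.png"); np.save("pics/s9.npy",s,allow_pickle=True)
cv2.imwrite("pics/c10.png",cv2.resize(im["color"][30:250,140:370],None,fx=2.6,fy=2.6,interpolation=cv2.INTER_CUBIC))
E
```

```text
clock: 14.8
position: [0.5242, 0.1603, 0.0797]
ee_rot: [0.404, -0.404, 0.58, -0.58]
contact_force: [0.1, 0.1, -0.2]
width: 0.0001
clock: 16.18
position: [0.524, 0.16, 0.0796]
ee_rot: [0.403, -0.404, 0.581, -0.58]
contact_force: [-0.1, 0.2, 0.1]
width: -0.0001
t 16.18 p [524.  160.   79.6] yaw -110.4 down -1.0 F [-0.1   0.15  0.15] M [ 0.016  0.02  -0.021] w -0.1
```

View pics/c10.png

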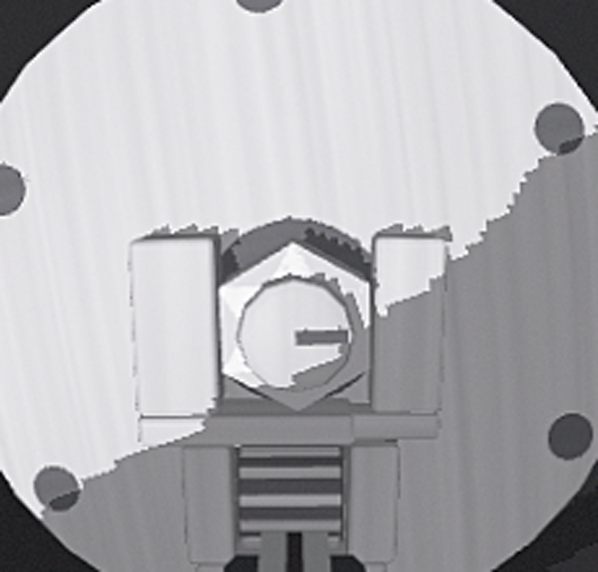

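```bash

python3 -m jog '[255,0,0.62,0,0,0,0, 255,-0.3,0.64,0,0,0,0, 255,-0.7,0.64,0,0,0,0, 255,-1.1,0.64,0,0,0,0, 255,-1.5,0.64,0,0,0,0, 255,-2,0.64,0,0,0,0, 255,-2,0.3,0,0,0,0, 255,-2,-0.1,0,0,0,0, 255,-1,-0.1,0,0,0,0, 255,0,0,0,0,0,0,255,0,0,0,0,0,0]'
python3 - <<'E'
from h import *
s=st();im=save("wrist","w10.png"); np.save("pics/s10.npy",s,allow_pickle=True)
cv2.imwrite("pics/c11.png",cv2.resize(im["color"][110:240,180:320],None,fx=4.2,fy=4.2,interpolation=cv2.INTER_CUBIC))
E
```

```text
clock: 17.6
position: [0.524, 0.16, 0.0796]
ee_rot: [0.403, -0.404, 0.581, -0.58]
contact_force: [-0.2, 0.2, 0.4]
width: 0.0003
t 17.6 p [524.  160.   79.6] yaw -110.4 down -1.0 F [-0.18  0.23  0.43] M [-0.009  0.038 -0.033] w 0.3
```

View pics/c11.png

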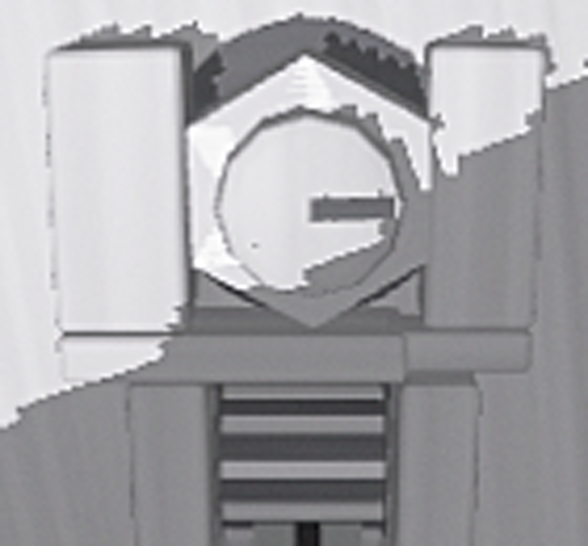

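```bash

python3 -m jog '[255,0,0.62,0,0,0,0, 255,-0.3,0.64,0,0,0,0, 255,-0.7,0.64,0,0,0,0, 255,-1.1,0.64,0,0,0,0, 255,-1.5,0.64,0,0,0,0, 255,-1.5,0.3,0,0,0,0, 255,-1.5,-0.1,0,0,0,0, 255,-1,-0.1,0,0,0,0, 255,0,0,0,0,0,0,255,0,0,0,0,0,0]'
python3 - <<'E'
from h import *
s=st();im=save("wrist","w11.png"); np.save("pics/s11.npy",s,allow_pickle=True)
cv2.imwrite("pics/c12.png",cv2.resize(im["color"][110:240,180:320],None,fx=4.2,fy=4.2,interpolation=cv2.INTER_CUBIC))
R=toolR(s).as_matrix()
E
```

```text
clock: 18.9
position: [0.5239, 0.1601, 0.0796]
ee_rot: [0.403, -0.404, 0.581, -0.58]
contact_force: [-1.4, -0.6, -0.3]
width: 0.0002
t 18.9 p [523.9 160.1  79.6] yaw -110.39 down -1.0 F [-1.36 -0.57 -0.33] M [-0.063  0.021 -0.05 ] w 0.2
```

View pics/c12.png

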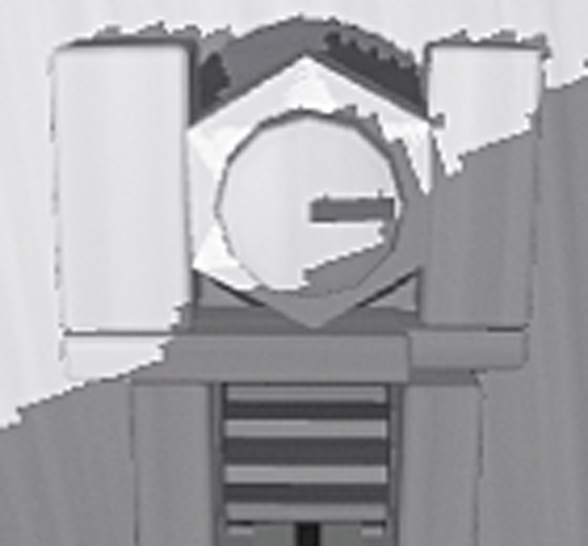

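```bash

python3 -m jog '[255,0.3,-2,0,0,0,0, 120,2,-3,0,0,0,0, 120,3,-3,0,0,0,0, 120,3,-2,0,0,0,0, 120,3,0,0,0,0,0, 120,3,2,0,0,0,0, 120,3,2.7,0,0,0,0, 120,3,2.7,0,0,0,0]'
python3 - <<'E'
from h import *
s=st();im=save("wrist","w12.png"); print(goto(.5127,.132,.0525,-110.3))
E
```

```text
clock: 19.95
position: [0.5138, 0.1329, 0.052]
ee_rot: [0.403, -0.404, 0.581, -0.58]
contact_force: [0.3, -0.8, -0.1]
width: 0.0451
t 19.95 p [513.8 132.9  52. ] yaw -110.33 down -1.0 F [ 0.27 -0.81 -0.13] M [ 0.056  0.05  -0.03 ] w 45.1
([0.15, 0.02, -0.13], [0.002, -0.004, -0.0])
```

View pics/w12.png

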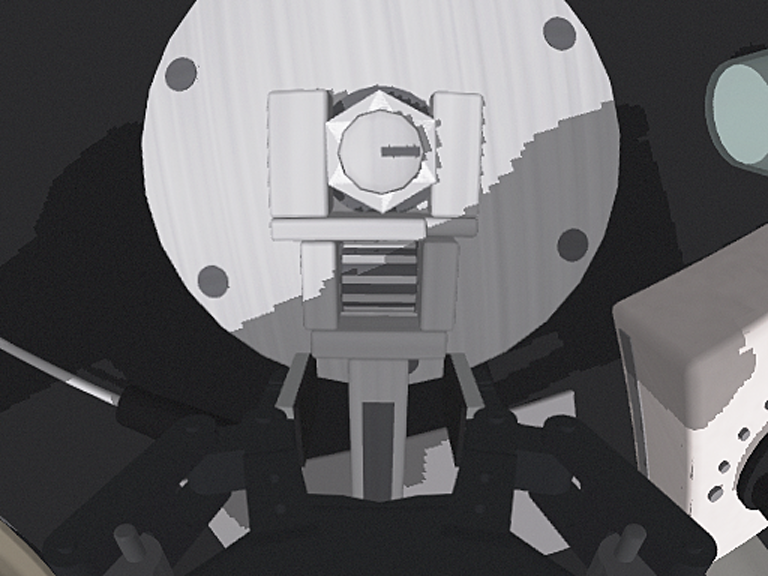

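```bash

python3 -m jog '[120,0.2,0,-0.1,0,0,0, 180,0.2,0,-0.1,0,0,0, 255,0.2,0,-0.1,0,0,0, 255,0.2,0,-0.1,0,0,0,255,0.2,0,-0.1,0,0,0]' 60
python3 - <<'E'
from h import *
s=st();im=save("wrist","w13.png");cv2.imwrite("pics/c13.png",cv2.resize(im["color"][30:250,140:370],None,fx=2.6,fy=2.6,interpolation=cv2.INTER_CUBIC))
R=toolR(s).as_matrix()
N=np.array([541.3,205.5,0])-s["position"]*1e3; N[2]=0; n=R.T@N; print(n.round(1))
for k in range(1,11):
    a=np.radians(8*k); Rr=Ro.from_rotvec([0,a,0]).as_matrix(); d=n-Rr@n; print(k,(d/10).round(2))
E
```

```text
clock: 20.62
position: [0.513, 0.1313, 0.0537]
ee_rot: [-0.404, 0.404, -0.58, 0.581]
contact_force: [-1.7, -1.5, 5.9]
width: 0.0181
t 20.62 p [513.  131.3  53.7] yaw -110.33 down -1.0 F [-1.75 -1.46  5.89] M [-0.045  0.271 -0.029] w 18.1
[-79.4   0.    0.7]
1 [-0.09  0.   -1.1 ]
2 [-0.33 -0.   -2.18]
3 [-0.72 -0.   -3.22]
4 [-1.25  0.   -4.19]
5 [-1.9   0.   -5.08]
6 [-2.68  0.   -5.87]
7 [-3.56  0.   -6.55]
8 [-4.52  0.   -7.09]
9 [-5.55  0.   -7.5 ]
10 [-6.63  0.   -7.75]
```

View pics/c13.png

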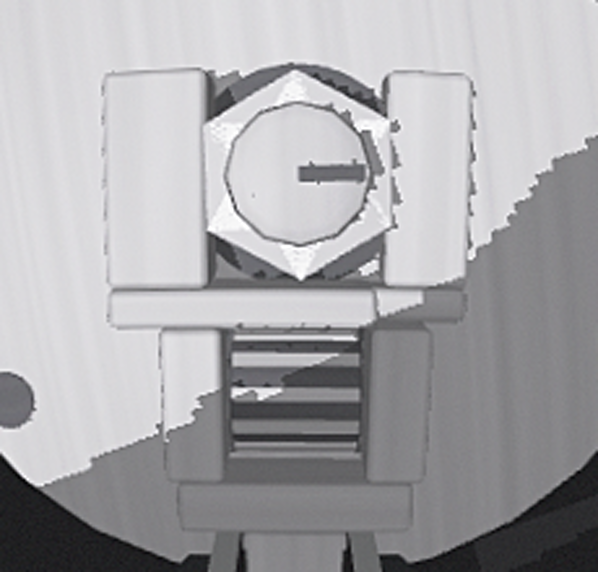

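```bash

python3 -m jog '[255,0,-0.1,0,0,0,0, 255,-0.02,-0.1,-0.55,0,0.5,0, 255,-0.09,-0.1,-1.1,0,1,0, 255,-0.19,-0.1,-1.65,0,1.5,0, 255,-0.33,-0.1,-2.18,0,2,0, 255,-0.51,-0.1,-2.71,0,2.5,0, 255,-0.72,-0.1,-3.22,0,3,0, 255,-0.97,-0.1,-3.71,0,3.5,0, 255,-1.25,-0.1,-4.19,0,4,0, 255,-1.57,-0.1,-4.65,0,4.5,0, 255,-1.9,-0.1,-5.08,0,5,0, 255,-1.9,-0.1,-5.08,0,5,0]'
python3 - <<'E'
from h import *
s=st();im=save("wrist","w14.png");cv2.imwrite("pics/c14.png",cv2.resize(im["color"][30:250,140:370],None,fx=2.6,fy=2.6,interpolation=cv2.INTER_CUBIC))
R=toolR(s).as_matrix()
N=np.array([541.3,205.5,0])-s["position"]*1e3; N[2]=0; n=R.T@N; print(n.round(1))
E
```

```text
clock: 22.18
position: [0.4716, 0.1669, 0.0537]
ee_rot: [-0.181, 0.182, -0.683, 0.683]
contact_force: [-0.3, -0.0, -1.3]
width: 0.0183
t 22.18 p [471.6 166.9  53.7] yaw -150.25 down -1.0 F [-0.34 -0.01 -1.28] M [-0.122 -0.049 -0.004] w 18.3
[-79.7  -0.    1. ]
```

View pics/c14.png

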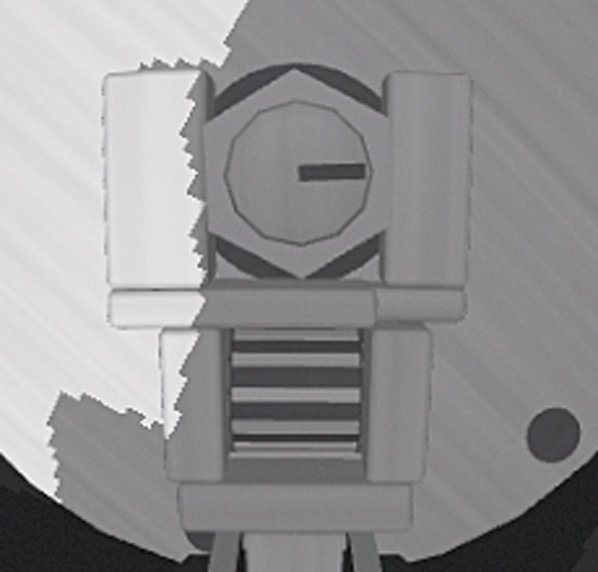

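```bash
cat > m.py <<'E'
from h import *
s=st(); R=toolR(s).as_matrix()
N=np.array([541.3,205.5,0])-s["position"]*1e3; N[2]=0; n=R.T@N; print("nut in tool",n.round(1), "moment tool-y at nut:", round(float((s["moment"]+np.cross(np.r_[-N[:2],0]/1e3,s["contact_force"]))[2]),3))
E
for i in 1; do python3 -m jog '[255,-0.02,0,-0.28,0,0.25,0, 255,-0.03,0,-0.55,0,0.5,0]'; python3 m.py; done
python3 -m jog '[255,-0.02,0,-0.28,0,0.25,0, 255,-0.03,0,-0.55,0,0.5,0]'; python3 m.py
python3 -m jog '[255,-0.02,0,-0.28,0,0.25,0, 255,-0.03,0,-0.55,0,0.5,0]'; python3 m.py
```

```text
clock: 22.48
position: [0.4692, 0.1713, 0.0537]
ee_rot: [-0.157, 0.158, -0.689, 0.69]
contact_force: [0.3, -1.0, -0.8]
width: 0.0181
t 22.48 p [469.2 171.3  53.7] yaw -154.27 down -1.0 F [ 0.32 -1.04 -0.82] M [-0.16  -0.023  0.316] w 18.1
nut in tool [-79.7  -0.    0.5] moment tool-y at nut: 0.403
clock: 22.72
position: [0.467, 0.1764, 0.0537]
ee_rot: [-0.133, 0.133, -0.694, 0.695]
contact_force: [-0.8, -0.3, -0.7]
width: 0.0183
t 22.73 p [467.  176.4  53.7] yaw -158.27 down -1.0 F [-0.83 -0.26 -0.72] M [-0.19  -0.103  0.29 ] w 18.3
nut in tool [-79.8  -0.1   0.5] moment tool-y at nut: 0.286
clock: 22.98
position: [0.4651, 0.1816, 0.0537]
ee_rot: [-0.109, 0.109, -0.698, 0.699]
contact_force: [-0.1, -1.2, 0.2]
width: 0.0186
t 22.98 p [465.1 181.6  53.7] yaw -162.26 down -1.0 F [-0.09 -1.17  0.23] M [-0.212 -0.023  0.312] w 18.6
nut in tool [-79.8  -0.1   0.4] moment tool-y at nut: 0.399
```

```bash

python3 -m jog '[255,-0.02,0,-0.28,0,0.25,0]'; python3 m.py
python3 -m jog '[255,-0.02,0,-0.28,0,0.25,0]'; python3 m.py
python3 -m jog '[255,-0.02,0,-0.28,0,0.25,0]'; python3 m.py
```

```text
clock: 23.1
position: [0.4643, 0.1843, 0.0537]
ee_rot: [-0.096, 0.097, -0.7, 0.701]
contact_force: [-0.2, -1.3, 0.0]
width: 0.0183
t 23.1 p [464.3 184.3  53.7] yaw -164.26 down -1.0 F [-0.24 -1.3   0.  ] M [-0.22   0.099  0.354] w 18.3
nut in tool [-79.8  -0.1   0.5] moment tool-y at nut: 0.449
clock: 23.22
position: [0.4637, 0.187, 0.0537]
ee_rot: [-0.084, 0.085, -0.702, 0.702]
contact_force: [-0.6, -1.7, 0.6]
width: 0.0183
t 23.23 p [463.7 187.   53.7] yaw -166.26 down -1.0 F [-0.65 -1.7   0.64] M [-0.215  0.058  0.377] w 18.3
nut in tool [-79.8  -0.1   0.4] moment tool-y at nut: 0.497
clock: 23.35
position: [0.463, 0.1897, 0.0537]
ee_rot: [-0.072, 0.073, -0.703, 0.704]
contact_force: [-0.9, -2.0, -0.8]
width: 0.0183
t 23.35 p [463.  189.7  53.7] yaw -168.25 down -1.0 F [-0.86 -2.01 -0.77] M [-0.304  0.126  0.377] w 18.3
nut in tool [-79.9  -0.1   0.4] moment tool-y at nut: 0.521
```

```bash

python3 -m jog '[255,-0.02,0,-0.28,0,0.25,0]'; python3 m.py
```

```text
clock: 23.48
position: [0.4625, 0.1924, 0.0537]
ee_rot: [-0.059, 0.061, -0.704, 0.705]
contact_force: [-1.6, -1.1, 1.3]
width: 0.0182
t 23.48 p [462.5 192.4  53.7] yaw -170.25 down -1.0 F [-1.59 -1.06  1.32] M [-0.269  0.175  0.337] w 18.2
nut in tool [-79.9  -0.2   0.4] moment tool-y at nut: 0.4
```

```bash

python3 -m jog '[255,-0.02,0,-0.28,0,0.25,0]'; python3 m.py
python3 -m jog '[255,-0.02,0,-0.28,0,0.25,0]'; python3 m.py
python3 - <<'E'
from h import *
im=save("wrist","w15.png");cv2.imwrite("pics/c15.png",cv2.resize(im["color"][30:250,140:370],None,fx=2.6,fy=2.6,interpolation=cv2.INTER_CUBIC))
E
```

```text
clock: 23.6
position: [0.462, 0.195, 0.0537]
ee_rot: [-0.047, 0.049, -0.705, 0.706]
contact_force: [-2.1, -2.2, 1.5]
width: 0.018
t 23.6 p [462.  195.   53.7] yaw -172.24 down -1.0 F [-2.12 -2.25  1.54] M [-0.428  0.202  0.481] w 18.0
nut in tool [-79.9  -0.2   0.3] moment tool-y at nut: 0.637
clock: 23.72
position: [0.4618, 0.1976, 0.0537]
ee_rot: [-0.035, 0.037, -0.705, 0.707]
contact_force: [-1.7, -2.0, 2.0]
width: 0.0181
t 23.73 p [461.8 197.6  53.7] yaw -174.19 down -1.0 F [-1.68 -2.02  1.97] M [-0.455  0.19   0.583] w 18.1
nut in tool [-79.9  -0.2   0.2] moment tool-y at nut: 0.731
```

View pics/c15.png

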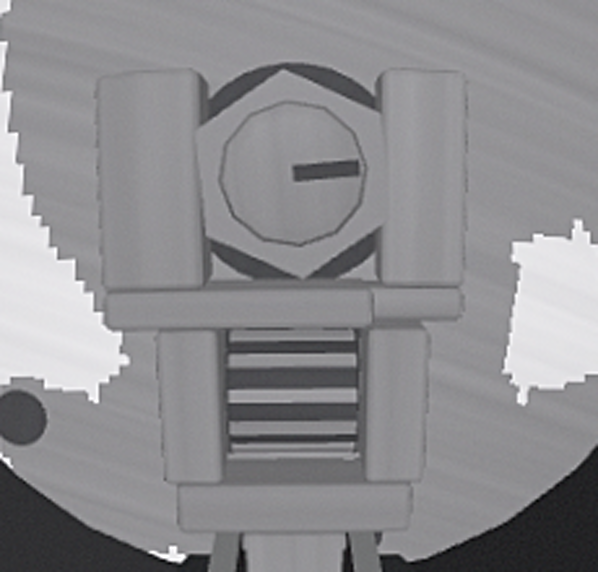

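```bash
cat > mark.py <<'E'
from h import *
import sys
def mark(im,s):
    c=cv2.cvtColor(im["color"],cv2.COLOR_BGR2GRAY)
    X0=np.array([.5413,.2055,.079]); u0=wproj(im,s,X0); k=8
    # rectify cap to world grid
    g=np.linspace(-.011,.011,111); 
    m=np.zeros((111,111,2),np.float32)
    for i,a in enumerate(g):
        for j,b in enumerate(g): m[i,j]=wproj(im,s,X0+[a,b,0])
    r=cv2.remap(c,m,None,cv2.INTER_CUBIC)
    return r
if __name__=="__main__":
    s=get_state(); im=get_image("wrist"); r=mark(im,s)
    a,b=np.meshgrid(np.linspace(-11,11,111),np.linspace(-11,11,111),indexing="ij")
    ok=np.hypot(a,b)<9.5; t=np.median(r[ok])-40; w=ok&(r<t)
    P=np.c_[a[w],b[w]]; c=P.mean(0); q=np.linalg.svd(P-c,full_matrices=False)[2][0]
    if q@c<0:q=-q
    print("mark angle",np.degrees(np.arctan2(q[1],q[0])).round(2),"cent",c.round(2),w.sum(),np.median(r[ok]))
    cv2.imwrite("pics/"+sys.argv[1],cv2.resize(r,None,fx=4,fy=4))
E
python3 mark.py k1.png
python3 -m jog '[255,-0.02,0,-0.28,0,0.25,0,255,-0.02,0,-0.28,0,0.25,0]'; python3 m.py; python3 mark.py k2.png
```

```text
mark angle -78.36 cent [ 1.05 -4.65] 563 145.0
clock: 24.08
position: [0.462, 0.2007, 0.0537]
ee_rot: [-0.023, 0.024, -0.706, 0.707]
contact_force: [-1.7, -3.6, 3.0]
width: 0.018
t 24.07 p [462.  200.7  53.7] yaw -176.19 down -1.0 F [-1.74 -3.58  3.01] M [-0.631  0.255  0.471] w 18.0
nut in tool [-79.4  -0.1   0.5] moment tool-y at nut: 0.747
mark angle -78.4 cent [ 1.05 -4.63] 563 145.0
```

```bash

python3 -m jog '[255,0.01,0,0.14,0,-0.13,0, 200,0.01,0,0.14,0,-0.13,0, 150,0.01,0,0.14,0,-0.13,0, 110,0.01,0,0.14,0,-0.13,0, 110,0.01,0,0.14,0,-0.13,0]'; python3 mark.py k3.png
python3 -m jog '[110,0,-1,0,0,0,0, 110,0,-3,0,0,0,0, 110,0,-5,0,0,0,0, 255,-2,-5,0,0,0,0, 255,-4,-5,0,0,0,0, 255,-4,-5,0,0,0,0, 255,-4,-5,0,0,0,0]'; python3 mark.py k4.png; python3 - <<'E'
from h import *
st();im=save("wrist","w16.png");cv2.imwrite("pics/c16.png",cv2.resize(im["color"][30:250,140:370],None,fx=2.6,fy=2.6,interpolation=cv2.INTER_CUBIC))
E
```

```text
clock: 24.75
position: [0.4634, 0.2005, 0.0541]
ee_rot: [0.029, -0.028, 0.707, -0.706]
contact_force: [0.2, 1.2, 0.7]
width: 0.0486
mark angle -79.16 cent [ 1.04 -4.63] 565 146.0
clock: 25.68
position: [0.5016, 0.2033, 0.1039]
ee_rot: [-0.029, 0.03, -0.706, 0.707]
contact_force: [-0.3, 0.8, -0.1]
width: 0.0001
mark angle -78.66 cent [ 1.16 -4.65] 619 147.0
t 25.73 p [501.4 203.2 103.9] yaw -175.28 down -1.0 F [-0.26  0.28  0.27] M [-0.014  0.051 -0.037] w 0.1
```

View pics/c16.png

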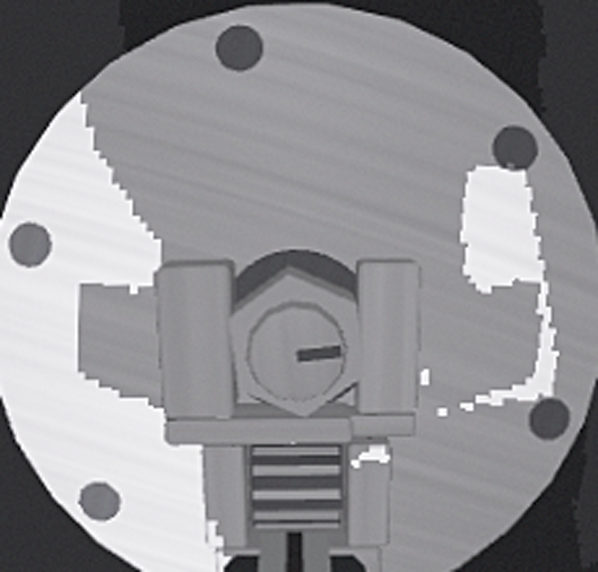

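```bash
python3 - <<'E'
from h import *
print(goto(.5134,.2030,.0796,-175.3))
E
```

```text
([-1.19, 2.43, 0.12], [-0.0, 0.002, 0.008])
```

```bash

python3 -m jog '[255,-1.19,0,0.12,0,0,0, 255,-1.19,1.5,0.12,0,0,0, 255,-1.19,2.4,0.12,0,0,0, 255,-1.19,3.03,0.12,0,0,0, 255,-0.9,3.05,0.12,0,0,0, 255,-0.5,3.05,0.12,0,0,0, 255,-0.1,3.05,0.12,0,0,0, 255,0.3,3.05,0.12,0,0,0, 255,0.8,3.05,0.12,0,0,0, 255,0.8,2.6,0.12,0,0,0, 255,0.8,2,0.12,0,0,0, 255,0,0,0,0,0,0]'; python3 mark.py k5.png; python3 - <<'E'
from h import *
st();im=save("wrist","w17.png");cv2.imwrite("pics/c17.png",cv2.resize(im["color"][30:250,140:370],None,fx=2.6,fy=2.6,interpolation=cv2.INTER_CUBIC))
E
```

```text
clock: 27.28
position: [0.4998, 0.2029, 0.1027]
ee_rot: [-0.027, 0.031, -0.706, 0.707]
contact_force: [0.3, 0.7, -0.2]
width: -0.0
mark angle -78.35 cent [ 1.17 -4.63] 624 147.0
t 27.32 p [504.1 204.  106.1] yaw -175.29 down -1.0 F [2.56 0.39 1.1 ] M [ 0.024 -0.049 -0.027] w 0.3
```

View pics/c17.png

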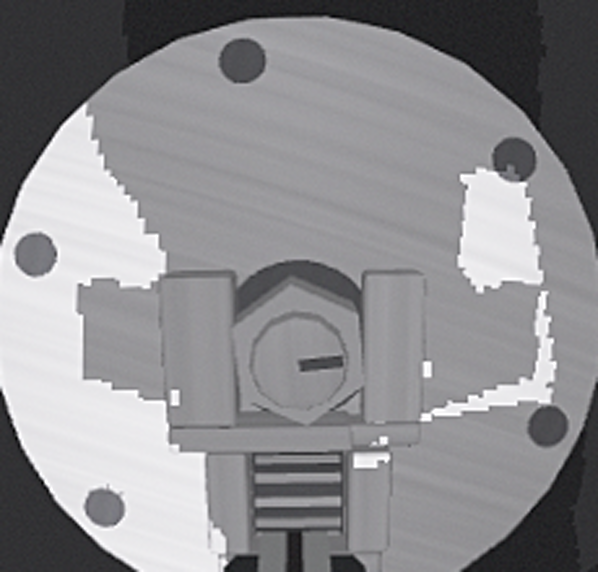

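```bash
python3 - <<'E'
from h import *
st();print(goto(.5134,.2030,.0796,-175.3))
E
```

```text
t 27.38 p [504.  203.9 105.3] yaw -175.29 down -1.0 F [ 0.54 -0.35  0.59] M [-0.023  0.013 -0.043] w -0.1
([-0.92, 2.57, 0.17], [0.006, 0.002, -0.021])
```

```bash

python3 -m jog '[255,-1.19,0,0.12,0,0,0, 255,-1.19,1.5,0.12,0,0,0, 255,-1.19,2.4,0.12,0,0,0, 255,-1.19,3.03,0.12,0,0,0, 255,-0.9,3.05,0.12,0,0,0, 255,-0.5,3.05,0.12,0,0,0, 255,-0.1,3.05,0.12,0,0,0, 255,0.3,3.05,0.12,0,0,0, 255,0.8,3.05,0.12,0,0,0, 255,0.8,2.6,0.12,0,0,0, 255,0.8,2,0.12,0,0,0, 255,0.8,0,0.12,0,0,0]';python3 -m jog '[255,0,0,0,0,0,0,255,0,0,0,0,0,0]'; python3 mark.py k6.png; python3 - <<'E'
from h import *
s=st();im=save("wrist","w18.png");cv2.imwrite("pics/c18.png",cv2.resize(im["color"][30:250,140:370],None,fx=2.6,fy=2.6,interpolation=cv2.INTER_CUBIC)); np.save("pics/s18.npy",s,allow_pickle=True)
E
```

```text
clock: 28.88
position: [0.4925, 0.2011, 0.1027]
ee_rot: [-0.027, 0.031, -0.706, 0.707]
contact_force: [0.0, -0.7, 0.3]
width: -0.0001
clock: 29.12
position: [0.4939, 0.2014, 0.1032]
ee_rot: [-0.028, 0.03, -0.706, 0.707]
contact_force: [-0.3, 1.1, -0.7]
width: 0.0001
mark angle -78.86 cent [ 1.14 -4.64] 597 148.0
t 29.18 p [493.8 201.3 103.1] yaw -175.29 down -1.0 F [-0.1  -0.51  0.26] M [ 0.027 -0.029 -0.01 ] w -0.2
```

View pics/c18.png

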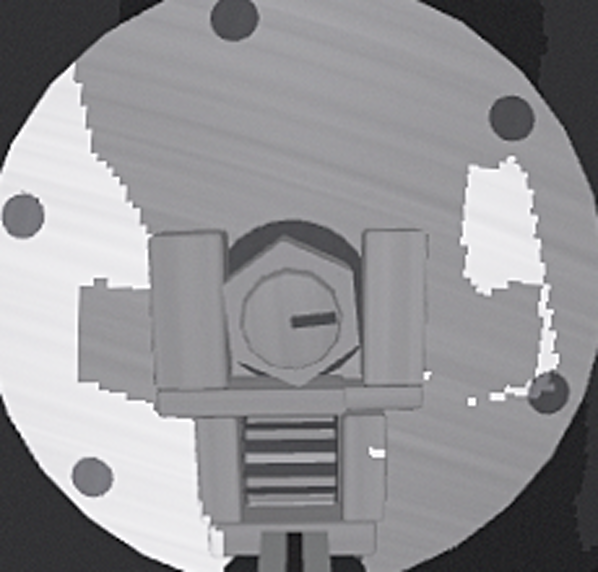

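```bash
python3 - <<'E'
from h import *
im=loadim("w18.png"); s=np.load("pics/s18.npy",allow_pickle=True).item()
X=lambda u,v:(wpix(im,s,u/2.6+140-.3,v/2.6+30-.3,.066)*1e3).round(1)
for n,u,v in[("tipFi",226,236),("bkFi",228,385),("tipMi",363,234),("blkL",212,522),("blkR",376,522),("blkLb",212,553)]: print(n,X(u,v))
E
```

```text
tipFi [558.2 222.   66. ]
bkFi [522.6 219.2  66. ]
tipMi [561.3 190.5  66. ]
blkL [485.9 221.4  66. ]
blkR [489.3 179.4  66. ]
blkLb [476.8 221.1  66. ]
```

```bash
python3 - <<'E'
from h import *
st();print(goto(.4615,.1988,.0545,-175.4))
E
```

```text
t 29.23 p [493.9 201.3 103. ] yaw -175.29 down -1.0 F [ 0.06  0.42 -0.52] M [ 0.01  -0.057 -0.051] w 0.2
([3.24, 4.86, -0.02], [-0.002, 0.014, 0.015])
```

```bash

python3 -m jog '[120,1.6,0,0,0,0,0, 120,3.24,0,0,0,0,0, 120,3.24,1.5,0,0,0,0, 120,3.24,3,0,0,0,0, 120,3.24,4.5,0,0,0,0, 120,3.24,4.86,0,0,0,0, 120,3.24,4.86,0,0,0,0]'; python3 - <<'E'
from h import *
st();im=save("wrist","w19.png")
E
python3 -m jog '[170,0,0,0,0,0,0, 210,0,0,0,0,0,0,255,0,0,0,0,0,0,255,0,0,0,0,0,0]' 40; python3 m.py;python3 mark.py k7.png
```

```text
clock: 30.1
position: [0.4625, 0.1988, 0.0547]
ee_rot: [-0.029, 0.029, -0.706, 0.707]
contact_force: [0.1, -0.2, -0.3]
width: 0.0454
t 30.1 p [462.5 198.8  54.7] yaw -175.29 down -1.0 F [ 0.08 -0.17 -0.31] M [ 0.002  0.062 -0.018] w 45.4
clock: 30.65
position: [0.4629, 0.1991, 0.0559]
ee_rot: [0.03, -0.029, 0.707, -0.706]
contact_force: [-0.9, 1.3, 4.5]
width: 0.0188
t 30.65 p [462.9 199.1  55.9] yaw -175.27 down -1.0 F [-0.86  1.31  4.47] M [0.154 0.084 0.217] w 18.8
nut in tool [-78.7   0.1   0.1] moment tool-y at nut: 0.109
mark angle -79.0 cent [ 1.   -4.63] 568 146.0
```

View pics/w19.png

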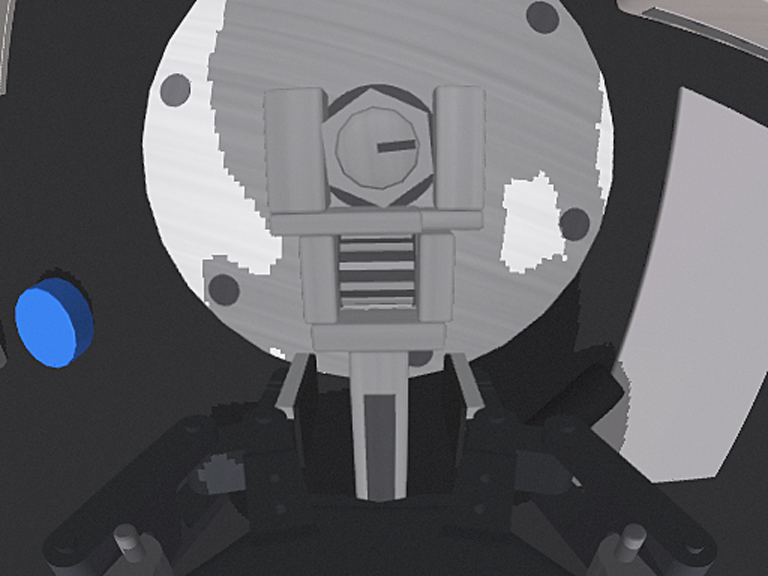

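```bash

python3 -m jog '[255,0,-0.3,0,0,0,0, 255,0,-0.6,0,0,0,0,255,0,-0.6,0,0,0,0]' 80; python3 m.py;python3 mark.py k8.png
python3 - <<'E'
from h import *
im=save("wrist","w20.png");cv2.imwrite("pics/c20.png",cv2.resize(im["color"][30:250,140:370],None,fx=2.6,fy=2.6,interpolation=cv2.INTER_CUBIC))
E
```

```text
clock: 31.08
position: [0.4613, 0.1989, 0.0606]
ee_rot: [0.028, -0.03, 0.707, -0.707]
contact_force: [-1.0, 3.1, -6.3]
width: 0.0174
t 31.07 p [461.3 198.9  60.6] yaw -175.29 down -1.0 F [-0.99  3.08 -6.32] M [0.498 0.336 0.244] w 17.4
nut in tool [-80.3  -0.2  -0. ] moment tool-y at nut: -0.009
mark angle -78.87 cent [ 1.09 -4.64] 567 150.0
```

View pics/c20.png

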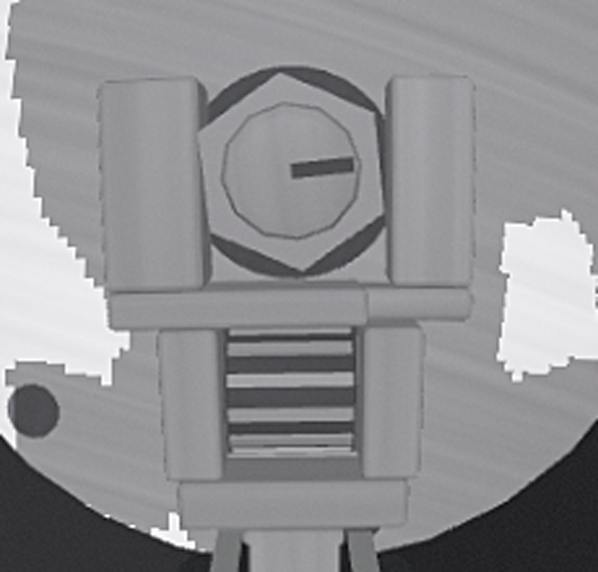

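```bash

python3 -m jog '[255,0,-0.2,-0.06,0,0,0, 255,0,-0.6,-0.06,0,0,0, 255,0,-1.2,-0.06,0,0,0,255,0,-1.8,-0.06,0,0,0,255,0,-3.5,-0.06,0,0,0,255,0,-6,-0.06,0,0,0, 255,0,-7,-0.06,0,0,0]'; python3 m.py;python3 mark.py k9.png
python3 - <<'E'
from h import *
im=save("wrist","w21.png")
print(goto(.463,-.0205,.13,-175.2))
E
```

```text
clock: 32.05
position: [0.4636, 0.1994, 0.1332]
ee_rot: [0.03, -0.028, 0.707, -0.706]
contact_force: [0.3, 0.8, -5.4]
width: 0.0178
t 32.05 p [463.6 199.4 133.2] yaw -175.3 down -1.0 F [ 0.26  0.77 -5.36] M [-0.05   0.135 -0.025] w 17.8
nut in tool [-77.9   0.3   0.3] moment tool-y at nut: -0.083
mark angle -79.34 cent [ 1.09 -4.65] 582 159.0
([1.84, 0.25, 21.92], [0.002, -0.012, -0.023])
```

View pics/w21.png

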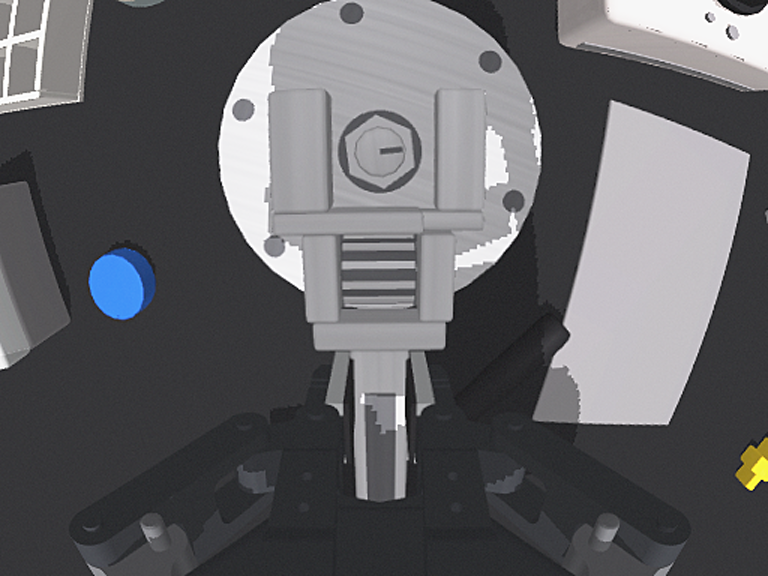

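```bash
python3 - <<'E'
from h import *
print(goto(.476,-.0044,.06,176.4))
E
```

```text
([0.43, 7.25, 20.42], [0.004, 1.038, -0.022])
```

```bash

python3 -m jog '[255,0,0,1.5,0,0,0, 255,0,0,4,0,0.2,0, 255,0.1,0,8,0,0.4,0, 255,0.2,0,12,0,0.6,0, 255,0.3,0,16,0,0.9,0, 255,0.4,1,19,0,1.04,0, 255,0.43,4,20.4,0,1.04,0, 255,0.43,7.25,20.4,0,1.04,0, 255,0.43,7.25,20.4,0,1.04,0]'; python3 - <<'E'
from h import *
st(); print(goto(.476,-.0044,.012,176.4)); im=save("wrist","w22.png")
E
```

```text
clock: 33.28
position: [0.4713, -0.0048, 0.0561]
ee_rot: [-0.026, 0.02, 0.707, -0.706]
contact_force: [-1.4, 0.8, -5.4]
width: 0.0175
t 33.27 p [471.3  -4.8  56.1] yaw 176.33 down -1.0 F [-1.42  0.84 -5.42] M [-0.014  0.157  0.017] w 17.5
([-0.51, 4.4, -0.07], [0.003, -0.008, 0.063])
```

View pics/w22.png

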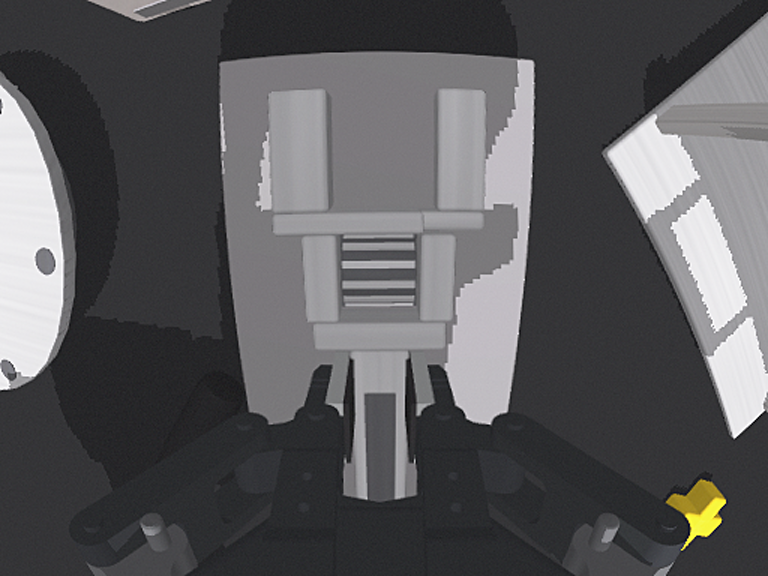

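```bash

python3 -m jog '[255,0,1.5,0,0,0,0, 255,0,3,0,0,0,0, 255,0,4,0,0,0,0, 255,0,4.4,0,0,0,0, 255,0,4.4,0,0,0,0]'; python3 m.py
python3 -m jog '[255,0,0.1,0,0,0,0, 255,0,0.2,0,0,0,0]'; python3 m.py
```

```text
clock: 33.95
position: [0.4752, -0.0042, 0.0151]
ee_rot: [0.022, -0.022, -0.707, 0.707]
contact_force: [0.9, 0.1, -5.1]
width: 0.0174
t 33.95 p [475.2  -4.2  15.1] yaw 176.4 down -1.0 F [ 0.89  0.09 -5.13] M [0.005 0.109 0.009] w 17.4
nut in tool [ -52.8    0.  -213.5] moment tool-y at nut: 0.19
clock: 34.2
position: [0.4752, -0.0043, 0.0131]
ee_rot: [0.022, -0.023, -0.707, 0.707]
contact_force: [-0.3, -0.6, -4.7]
width: 0.017
t 34.2 p [475.2  -4.3  13.1] yaw 176.4 down -1.0 F [-0.26 -0.58 -4.74] M [0.01  0.142 0.005] w 17.0
nut in tool [ -52.7    0.  -213.5] moment tool-y at nut: -0.012
```

```bash

python3 -m jog '[255,0,0.2,0,0,0,0]'; python3 m.py
python3 -m jog '[255,0,0.15,0,0,0,0]'; python3 m.py
python3 -m jog '[255,0,0.15,0,0,0,0]'; python3 m.py
```

```text
clock: 34.33
position: [0.4751, -0.0042, 0.0109]
ee_rot: [-0.022, 0.022, 0.707, -0.707]
contact_force: [0.0, 0.2, -4.5]
width: 0.0174
t 34.33 p [475.1  -4.2  10.9] yaw 176.4 down -1.0 F [ 0.    0.15 -4.5 ] M [0.017 0.1   0.019] w 17.4
nut in tool [ -52.9    0.  -213.5] moment tool-y at nut: 0.01
clock: 34.45
position: [0.475, -0.0042, 0.0101]
ee_rot: [-0.022, 0.022, 0.707, -0.707]
contact_force: [-4.1, 0.7, 15.4]
width: 0.0174
t 34.45 p [475.   -4.2  10.1] yaw 176.4 down -1.0 F [-4.11  0.72 15.41] M [ 0.117  0.741 -0.003] w 17.4
nut in tool [ -53.     0.  -213.5] moment tool-y at nut: -0.912
clock: 34.58
position: [0.475, -0.0042, 0.01]
ee_rot: [0.022, -0.022, -0.707, 0.707]
contact_force: [-7.6, 1.5, 30.3]
width: 0.0171
t 34.58 p [475.   -4.2  10. ] yaw 176.4 down -1.0 F [-7.59  1.51 30.34] M [ 0.181  1.248 -0.031] w 17.1
nut in tool [ -53.     0.  -213.5] moment tool-y at nut: -1.723
```

Wrench is on the mat; backing off the press, then releasing.

```bash

python3 -m jog '[255,0,-0.2,0,0,0,0, 200,0,-0.2,0,0,0,0, 120,0,-0.2,0,0,0,0, 80,0,-0.2,0,0,0,0, 80,0,-0.2,0,0,0,0, 80,0,-2,0,0,0,0, 80,0,-6,0,0,0,0, 80,0,-12,0,0,0,0, 80,0,-16,0,0,0,0,80,0,-16,0,0,0,0]'; python3 - <<'E'
from h import *
s=st(); im=save("wrist","w23.png"); np.save("pics/s23.npy",s,allow_pickle=True);im=save("top","t23.png")
E
```

```text
clock: 35.83
position: [0.4774, -0.0046, 0.1712]
ee_rot: [0.019, -0.025, -0.706, 0.707]
contact_force: [0.3, 0.1, -0.8]
width: 0.0585
t 35.83 p [477.4  -4.6 171.2] yaw 176.4 down -1.0 F [ 0.31  0.05 -0.82] M [-0.032  0.055 -0.023] w 58.5
```

View pics/w23.png

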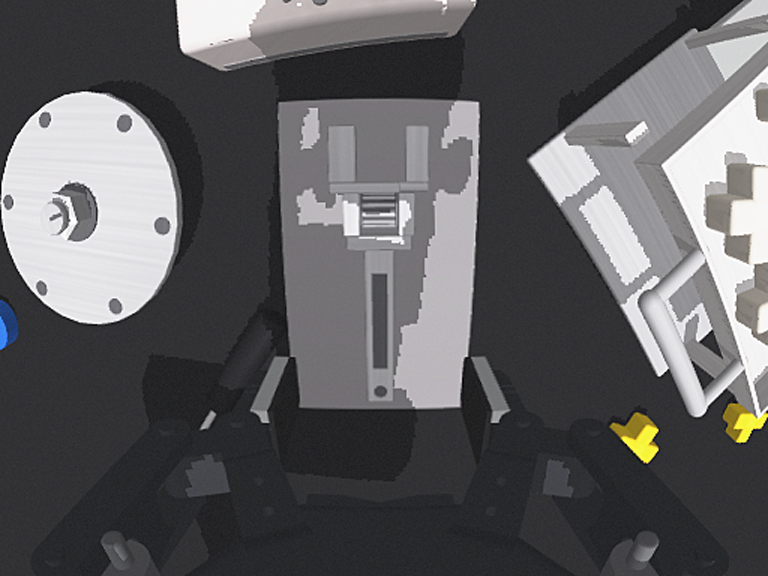

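View pics/t23.png

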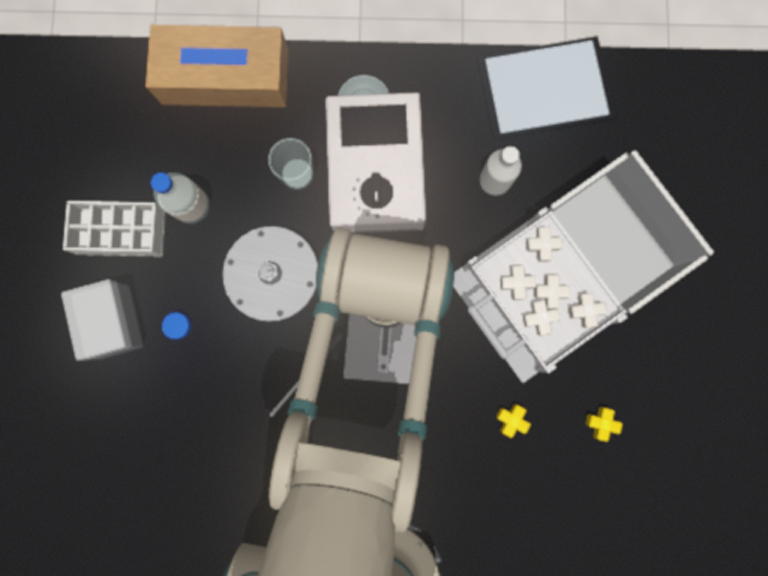

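```bash
python3 - <<'E'
from h import *
im=loadim("w23.png"); s=np.load("pics/s23.npy",allow_pickle=True).item()
for u,v in[(655,297),(698,408),(676,353)]: print((wpix(im,s,u/1.5,v/1.5,.125)*1e3).round(1))
st();print(goto(.438,-.166,.20,-144.3))
E
```

```text
[ 481.7 -147.6  125. ]
[ 404.5 -199.7  125. ]
[ 446.9 -169.5  125. ]
t 35.92 p [474.6  -4.2 167.7] yaw 176.39 down -1.0 F [-0.42 -0.61  0.44] M [ 0.019  0.014 -0.066] w 58.4
([2.63, -3.23, 16.38], [0.0, -4.914, -0.002])
```

```bash

python3 -m jog '[100,0.3,-1,2,0,-0.5,0, 100,0.6,-2,4,0,-1,0, 100,1,-3.2,7,0,-1.8,0, 100,1.4,-3.2,10,0,-2.7,0, 100,1.9,-3.2,13,0,-3.7,0, 100,2.4,-3.2,15,0,-4.5,0, 100,2.63,-3.2,16.4,0,-4.9,0, 100,2.63,-3.2,16.4,0,-4.9,0, 100,2.63,-3.2,16.4,0,-4.9,0]'; python3 - <<'E'
from h import *
s=st(); im=save("wrist","w24.png"); np.save("pics/s24.npy",s,allow_pickle=True)
E
```

```text
clock: 37.05
position: [0.4378, -0.1655, 0.1987]
ee_rot: [0.215, -0.216, 0.674, -0.673]
contact_force: [0.1, -0.3, -0.6]
width: 0.0517
t 37.05 p [ 437.8 -165.5  198.7] yaw -144.46 down -1.0 F [ 0.07 -0.29 -0.56] M [ 0.019 -0.001 -0.058] w 51.7
```

View pics/w24.png

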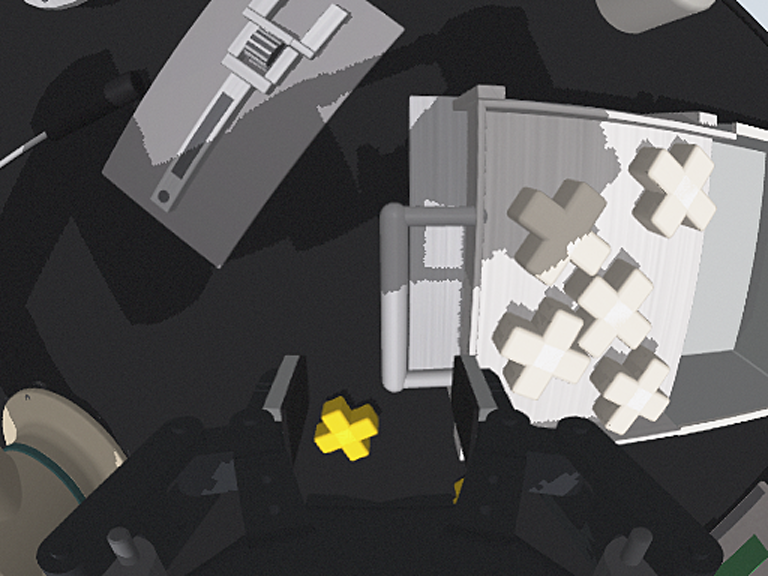

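```bash
python3 - <<'E'
from h import *
im=loadim("w24.png"); s=np.load("pics/s24.npy",allow_pickle=True).item();R=toolR(s).as_matrix()
for u,v in[(394,213),(396,380),(392,297)]:
    X=wpix(im,s,u/1.5,v/1.5,.125); print((X*1e3).round(1),(R.T@(X-s["position"])*1e3).round(1))
E
```

```text
[ 480.4 -144.2  125. ] [-47.   73.6   7.6]
[ 406.7 -199.4  125. ] [45.  73.7  9.7]
[ 444.8 -168.8  125. ] [-3.8 73.7  7. ]
```

```bash

python3 -m jog '[140,-0.1,0,0.4,0,-0.15,0, 140,-0.1,2,0.8,0,-0.15,0, 140,-0.1,5,0.8,0,-0.15,0, 140,-0.1,8,0.8,0,-0.15,0, 140,-0.1,8.85,0.8,0,-0.15,0, 140,-0.1,8.85,0.8,0,-0.15,0]'; python3 - <<'E'
from h import *
s=st(); im=save("wrist","w25.png"); np.save("pics/s25.npy",s,allow_pickle=True)
E
```

```text
clock: 37.85
position: [0.444, -0.172, 0.1113]
ee_rot: [0.223, -0.223, 0.671, -0.671]
contact_force: [-0.1, -0.9, -0.4]
width: 0.0389
t 37.85 p [ 444.  -172.   111.3] yaw -143.17 down -1.0 F [-0.07 -0.93 -0.36] M [ 0.023 -0.056 -0.008] w 38.9
```

View pics/w25.png

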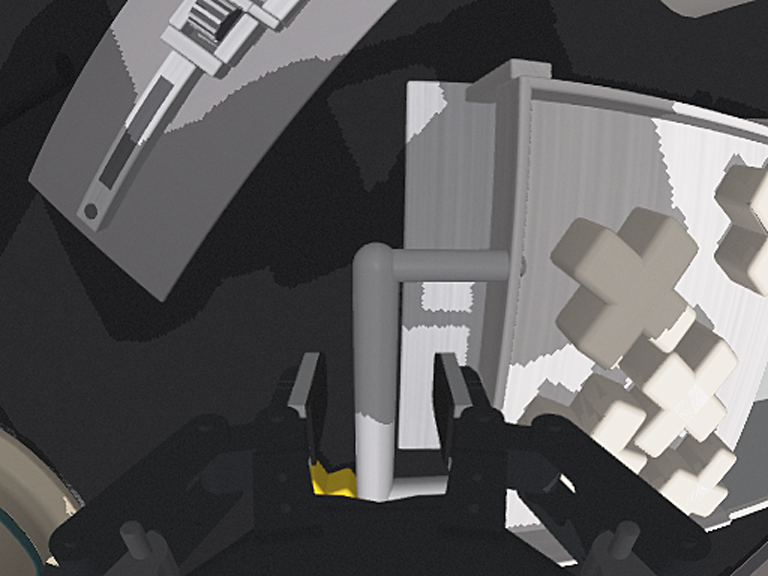

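```bash

python3 -m jog '[200,0,0,0,0,0,0, 255,0,0,0,0,0,0, 255,0,0,0,0,0,0,255,0,0,0,0,0,0]' 30; python3 m.py
python3 -m jog '[255,0,-1,0.12,0,0,0, 255,0,-2.04,0.3,0,0,0, 255,0,-3,0.53,0,0,0, 255,0,-4.03,0.81,0,0,0, 255,0,-5,1.13,0,0,0, 255,0,-5.97,1.51,0,0,0, 255,0,-6.9,1.93,0,0,0, 255,0,-7.83,2.4,0,0,0, 255,0,-8.7,2.9,0,0,0, 255,0,-9.58,3.47,0,0,0, 255,0,-9.58,3.47,0,0,0]'; python3 m.py
python3 - <<'E'
from h import *
save("wrist","w26.png"); save("scene","sc26.png")
E
```

```text
clock: 38.4
position: [0.4432, -0.1708, 0.1123]
ee_rot: [0.223, -0.223, 0.672, -0.67]
contact_force: [-1.9, 4.7, 5.2]
width: 0.0126
t 38.4 p [ 443.2 -170.8  112.3] yaw -143.25 down -1.0 F [-1.92  4.72  5.18] M [ 0.696  0.359 -0.055] w 12.6
nut in tool [-303.7    0.9 -242.8] moment tool-y at nut: -1.241
clock: 39.78
position: [0.4623, -0.197, 0.208]
ee_rot: [0.222, -0.224, 0.674, -0.668]
contact_force: [-3.9, 8.9, 2.5]
width: 0.0127
t 39.77 p [ 462.3 -197.   208. ] yaw -143.23 down -1.0 F [-3.88  8.9   2.47] M [ 1.649  0.813 -0.095] w 12.7
nut in tool [-304.2    2.2 -275.1] moment tool-y at nut: -2.361
```

View pics/w26.png

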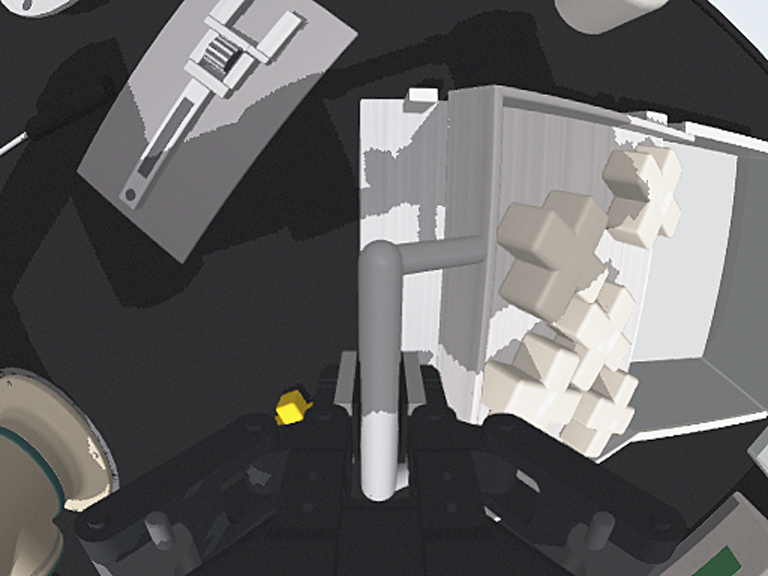

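View pics/sc26.png

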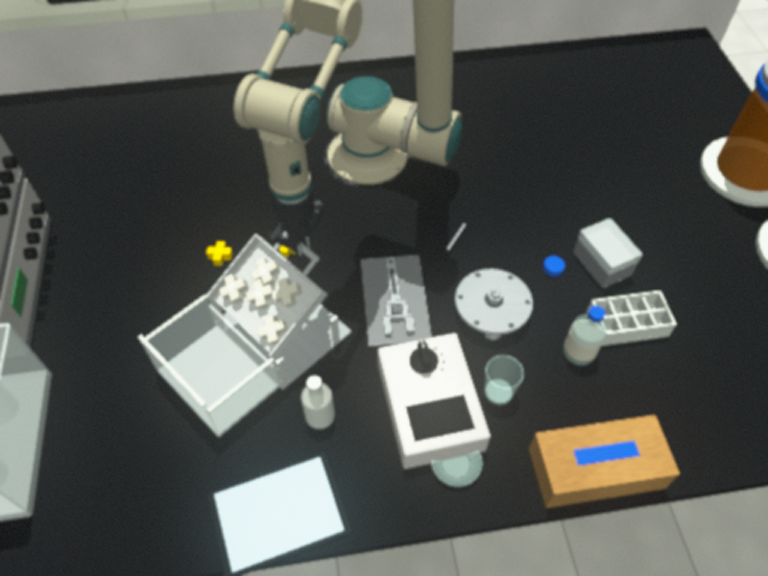

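```bash

python3 -m jog '[255,0,-0.84,0.61,0,0,0, 255,0,-1.65,1.24,0,0,0, 255,0,-2.42,1.92,0,0,0, 255,0,-3.16,2.64,0,0,0, 255,0,-3.86,3.4,0,0,0, 255,0,-4.52,4.18,0,0,0, 255,0,-5.14,5,0,0,0, 255,0,-5.72,5.85,0,0,0, 255,0,-6.26,6.73,0,0,0, 255,0,-6.26,6.73,0,0,0, 255,0,-6.26,6.73,0,0,0, 255,0,-6.26,6.73,0,0,0]'; python3 m.py
python3 - <<'E'
from h import *
save("wrist","w27.png"); save("top","t27.png")
E
```

```text
clock: 41.38
position: [0.5031, -0.2524, 0.2742]
ee_rot: [0.223, -0.223, 0.671, -0.671]
contact_force: [-7.6, 7.8, 14.9]
width: 0.0129
t 41.38 p [ 503.1 -252.4  274.2] yaw -143.2 down -1.0 F [-7.58  7.81 14.87] M [ 1.227  1.199 -0.064] w 12.9
nut in tool [-3.048e+02  3.000e-01 -3.438e+02] moment tool-y at nut: -3.833
```

View pics/w27.png

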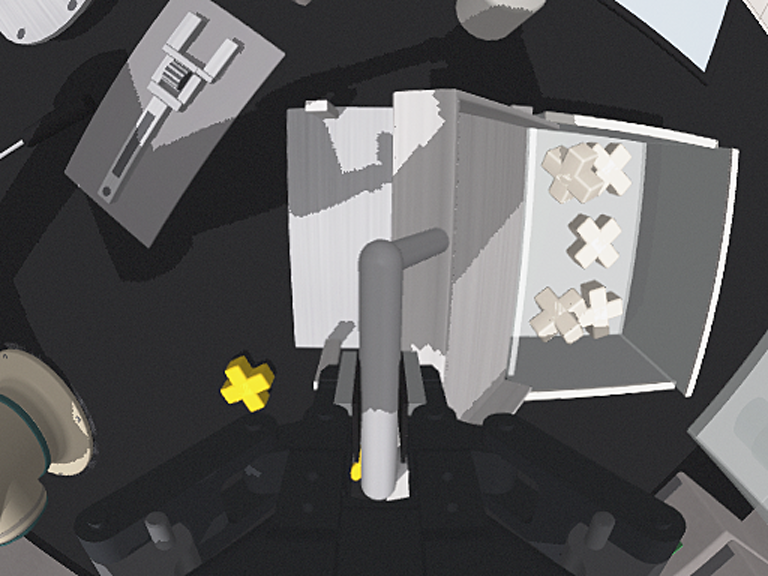

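View pics/t27.png

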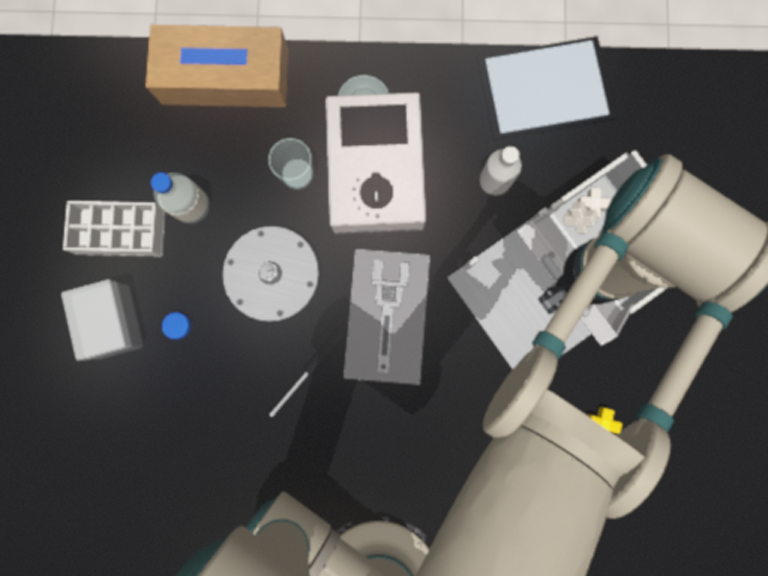

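All five pieces are in the box (crosses at (570,170), (610,170), (595,240), (555,312) and (600,305)) and the tray is empty. Lowering along the same arc.

```bash

python3 -m jog '[255,0,0.54,-0.88,0,0,0, 255,0,1.74,-2.55,0,0,0, 255,0,3.1,-4.09,0,0,0, 255,0,4.61,-5.49,0,0,0, 255,0,6.26,-6.73,0,0,0, 255,0,8.01,-7.8,0,0,0, 255,0,9.87,-8.69,0,0,0, 255,0,11.81,-9.39,0,0,0, 255,0,13.8,-9.9,0,0,0, 255,0,14.82,-10.08,0,0,0, 255,0,15.6,-10.18,0,0,0, 255,0,15.84,-10.2,0,0,0]'; python3 m.py
python3 -m jog '[255,0,0,0,0,0,0,255,0,0,0,0,0,0]'; python3 m.py
```

```text
clock: 42.98
position: [0.4433, -0.1709, 0.1115]
ee_rot: [0.223, -0.223, 0.672, -0.67]
contact_force: [-2.3, 6.1, -0.5]
width: 0.0127
t 42.98 p [ 443.3 -170.9  111.5] yaw -143.24 down -1.0 F [-2.32  6.07 -0.49] M [ 0.813  0.046 -0.08 ] w 12.7
nut in tool [-303.8    0.9 -242.9] moment tool-y at nut: -1.548
clock: 43.22
position: [0.4433, -0.171, 0.1118]
ee_rot: [0.223, -0.223, 0.672, -0.67]
contact_force: [-1.1, 5.9, -0.8]
width: 0.0127
t 43.23 p [ 443.3 -171.   111.8] yaw -143.24 down -1.0 F [-1.08  5.91 -0.78] M [ 0.881  0.052 -0.107] w 12.7
nut in tool [-303.8    0.8 -242.9] moment tool-y at nut: -1.091
```

```bash

python3 -m jog '[200,0,0,0,0,0,0,150,0,0,0,0,0,0,140,0,0,0,0,0,0,140,0,0,0,0,0,0,140,0,-2,0,0,0,0,140,0,-5,0,0,0,0,140,0,-10,0,0,0,0,140,0,-15,0,0,0,0,140,0,-15,0,0,0,0]'; python3 - <<'E'
from h import *
s=st();save("wrist","w28.png"); print(goto(.64,.02,.26,90),goto(.64,.02,.26,0), s["qpos"].round(2))
E
```

```text
clock: 44.35
position: [0.4461, -0.1737, 0.2655]
ee_rot: [-0.225, 0.221, -0.668, 0.674]
contact_force: [-0.3, -0.5, -0.5]
width: 0.0384
t 44.35 p [ 446.1 -173.7  265.5] yaw -143.21 down -1.0 F [-0.27 -0.45 -0.51] M [ 0.021 -0.002  0.021] w 38.4
([-27.19, 0.33, -3.75], [-0.003, 15.849, -0.04]) ([-27.19, 0.33, -3.75], [-0.028, -17.901, 0.033]) [-0.52  0.11  1.64 -0.    1.39  0.41]
```

View pics/w28.png

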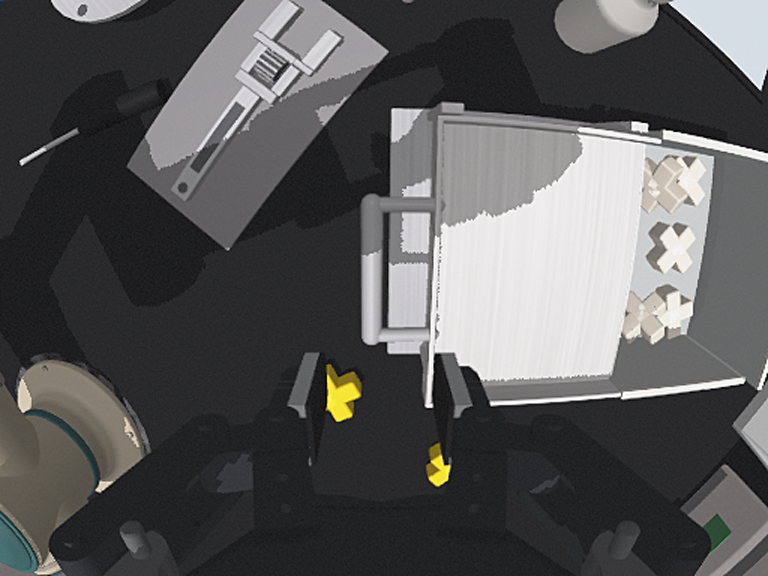

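```bash

python3 -m jog '[140,-2,0,0,0,-1.2,0, 140,-5,0,-0.5,0,-2.5,0, 140,-9,0,-1,0,-3.8,0, 140,-13,0,-1.5,0,-5.1,0, 140,-17,0,-2,0,-6.4,0, 140,-21,0,-2.5,0,-7.7,0, 140,-24,0,-3,0,-9,0, 140,-25.5,0,-3.5,0,-10.3,0, 140,-25.5,0,-3.75,0,-11.6,0, 140,-25.5,0,-3.75,0,-12.9,0, 140,-25.5,0,-3.75,0,-14.2,0, 140,-25.5,0,-3.75,0,-15.5,0]'; python3 - <<'E'
from h import *
s=st(); print(goto(.62,.02,.26,0), s["qpos"].round(2))
E
```

```text
clock: 45.9
position: [0.6246, 0.0106, 0.2589]
ee_rot: [-0.697, 0.698, -0.117, 0.114]
contact_force: [0.2, -0.7, 0.0]
width: 0.0384
t 45.9 p [624.6  10.6 258.9] yaw -18.86 down -1.0 F [ 0.21 -0.71  0.01] M [-0.017 -0.046  0.042] w 38.4
([-0.74, -0.11, 0.74], [0.003, -2.358, -0.029]) [-0.09  0.34  1.34 -0.    1.46 -1.34]
```

```bash

python3 -m jog '[140,-0.7,0,0.7,0,-1.2,0, 140,-0.7,0,0.7,0,-2.36,0, 140,-0.7,0,0.7,0,-2.36,0,140,-0.7,0,0.7,0,-2.36,0]'; python3 - <<'E'
from h import *
s=st();im=save("wrist","w29.png");np.save("pics/s29.npy",s,allow_pickle=True)
E
```

```text
clock: 46.4
position: [0.6208, 0.0194, 0.2601]
ee_rot: [0.707, -0.707, 0.004, -0.002]
contact_force: [-1.0, -0.3, 0.4]
width: 0.0389
t 46.4 p [620.8  19.4 260.1] yaw -0.46 down -1.0 F [-1.02 -0.26  0.42] M [ 0.021 -0.018 -0.002] w 38.9
```

View pics/w29.png

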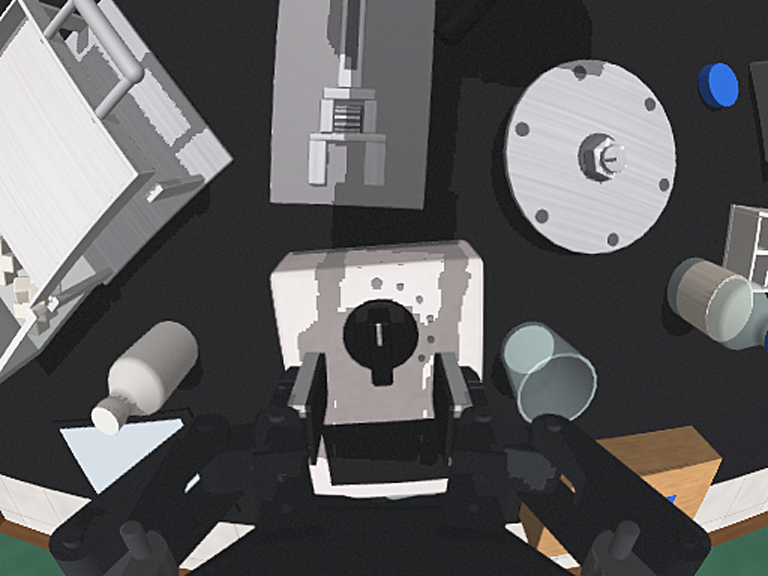

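```bash
python3 - <<'E'
from h import *
im=loadim("w29.png"); s=np.load("pics/s29.npy",allow_pickle=True).item(); tm=loadim("top0.png")
cv2.imwrite("pics/c29.png",cv2.resize(im["color"][175:265,210:300],None,fx=6.4,fy=6.4,interpolation=cv2.INTER_CUBIC))
# top dot (stop): crop c3 (333,391); dots; wrist (376,282)
for z in(.05,.06,.07,.08,.09,.1,.11):
    print(z,(ray(tm,333/8+209.6,391/8+94.6,z)*1e3)[:2].round(1),(wpix(im,s,376/1.5,282/1.5,z)*1e3)[:2].round(1),"ptr",(ray(tm,328/8+209.6,285/8+94.6,z)*1e3)[:2].round(1),(wpix(im,s,379.5/1.5,334/1.5,z)*1e3)[:2].round(1))
E
```

```text
0.05 [649.   15.8] [651.2  16.1] ptr [685.6  18.5] [698.1  18.6]
0.06 [646.6  15.6] [648.1  16.2] ptr [682.9  18.2] [693.7  18.6]
0.07 [644.3  15.4] [645.   16.3] ptr [680.3  17.9] [689.3  18.7]
0.08 [642.   15.1] [641.9  16.4] ptr [677.6  17.7] [684.8  18.7]
0.09 [639.7  14.9] [638.8  16.5] ptr [675.   17.4] [680.4  18.7]
0.1 [637.4  14.6] [635.7  16.6] ptr [672.3  17.1] [676.   18.8]
0.11 [635.   14.4] [632.6  16.7] ptr [669.7  16.9] [671.5  18.8]
```

View pics/c29.png

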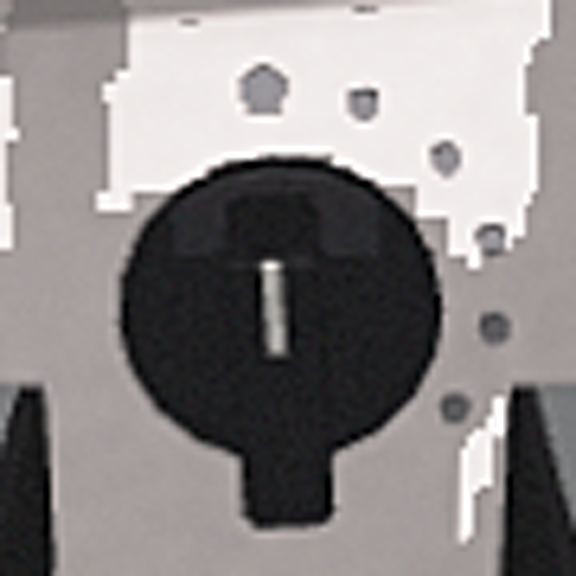

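```bash
python3 - <<'E'
from h import *
im=loadim("w29.png"); s=np.load("pics/s29.npy",allow_pickle=True).item()
X=lambda u,v,z:(wpix(im,s,u/6.4+210-.4,v/6.4+175-.4,z)*1e3).round(1)
for n,u,v,z in[("disc",281,310,.09),("far",287,522,.119),("near",272,258,.119),("p1",271,262,.119),("p2",278,355,.119),("nearB",272,195,.095)]: print(n,X(u,v,z))
tm=loadim("top0.png"); Y=lambda u,v,z:(ray(tm,u/8+209.6,v/8+94.6,z)*1e3).round(1)
print("top disc",Y(328,268,.09), "far",Y(325,160,.119),"p",Y(327,260,.119),Y(328,313,.119))
print(goto(.676,.0185,.16,5))
E
```

```text
disc [680.9  19.3  90. ]
far [707.9  20.1 119. ]
near [658.8  18.  119. ]
p1 [659.5  17.8 119. ]
p2 [676.1  18.8 119. ]
nearB [657.   17.9  95. ]
top disc [680.7  17.5  90. ] far [708.1  18.6 119. ] p [675.4  17.1 119. ] [658.2  16.4 119. ]
([5.52, 10.04, -0.05], [-0.001, -0.68, -0.01])
```

```bash
python3 - <<'E'
from h import *
print(goto(.682,.019,.103,2.5))
E
python3 -m jog '[140,3,0,0,0,-0.2,0, 140,6.1,1,-0.05,0,-0.37,0, 140,6.15,4,-0.05,0,-0.37,0, 140,6.15,8,-0.05,0,-0.37,0, 140,6.15,12,-0.05,0,-0.37,0, 140,6.15,13.5,-0.05,0,-0.37,0, 140,6.15,14.5,-0.05,0,-0.37,0, 140,6.15,14.5,-0.05,0,-0.37,0]'; python3 - <<'E'
from h import *
s=st(); print(goto(.682,.019,.103,2.5));im=save("wrist","w30.png")
E
```

```text
([6.13, 15.73, 0.01], [-0.001, -0.367, -0.01])
clock: 47.45
position: [0.6832, 0.0186, 0.1168]
ee_rot: [-0.707, 0.707, 0.016, -0.016]
contact_force: [-1.2, 0.4, 0.1]
width: 0.0383
t 47.45 p [683.2  18.6 116.8] yaw 2.62 down -1.0 F [-1.22  0.44  0.08] M [ 0.028 -0.04  -0.052] w 38.3
([-0.11, 1.38, 0.05], [0.0, 0.015, 0.006])
```

View pics/w30.png

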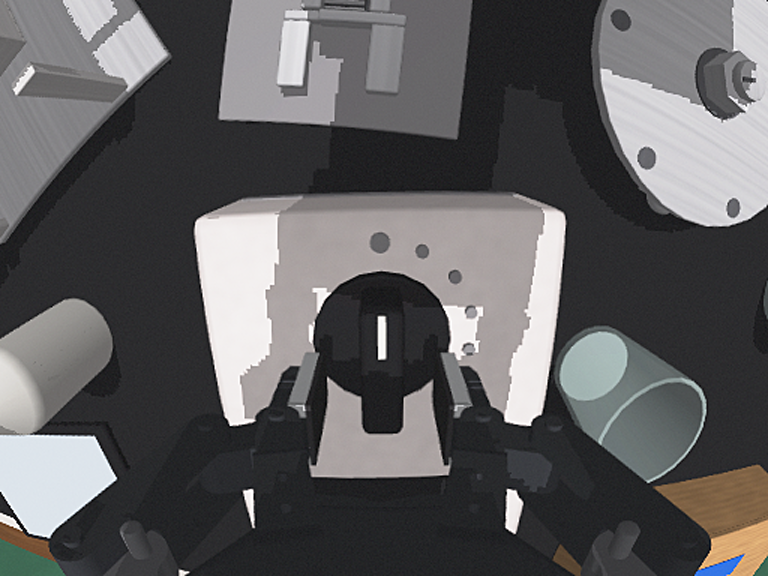

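```bash

python3 -m jog '[140,-0.1,0.7,0.05,0,0,0, 140,-0.1,1.3,0.05,0,0,0, 140,-0.1,1.3,0.05,0,0,0]'; python3 m.py
python3 -m jog '[190,0,0,0,0,0,0, 230,0,0,0,0,0,0, 255,0,0,0,0,0,0, 255,0,0,0,0,0,0]' 25; python3 m.py
```

```text
clock: 47.88
position: [0.6812, 0.0192, 0.1028]
ee_rot: [0.707, -0.707, -0.016, 0.017]
contact_force: [0.1, -0.4, -0.2]
width: 0.0384
t 47.88 p [681.2  19.2 102.8] yaw 2.63 down -1.0 F [ 0.09 -0.38 -0.17] M [ 0.012  0.036 -0.027] w 38.4
nut in tool [-131.2    0.2  192.6] moment tool-y at nut: -0.063
clock: 48.38
position: [0.6818, 0.0193, 0.1036]
ee_rot: [0.707, -0.707, -0.016, 0.016]
contact_force: [-0.4, 1.1, 1.7]
width: 0.0156
t 48.38 p [681.8  19.3 103.6] yaw 2.64 down -1.0 F [-0.36  1.08  1.68] M [ 0.189  0.137 -0.009] w 15.6
nut in tool [-131.8   -0.   192.5] moment tool-y at nut: 0.075
```

```bash

python3 -m jog '[255,0,0,0,0,0.9,0, 255,0,0,0,0,1.9,0, 255,0,0,0,0,2.9,0, 255,0,0,0,0,3.9,0, 255,0,0,0,0,4.9,0, 255,0,0,0,0,5.9,0, 255,0,0,0,0,6.9,0, 255,0,0,0,0,7.9,0, 255,0,0,0,0,8.8,0, 255,0,0,0,0,9.4,0, 255,0,0,0,0,9.67,0, 255,0,0,0,0,9.67,0]'; python3 m.py
python3 - <<'E'
from h import *
save("wrist","w31.png")
E
```

```text
clock: 49.88
position: [0.6837, 0.0218, 0.1036]
ee_rot: [0.564, -0.56, 0.429, -0.43]
contact_force: [3.3, 6.1, -0.5]
width: 0.0151
t 49.88 p [683.7  21.8 103.6] yaw -74.76 down -1.0 F [ 3.33  6.11 -0.47] M [ 1.022 -0.525  0.042] w 15.1
nut in tool [-2.147e+02  2.000e-01 -8.910e+01] moment tool-y at nut: 1.523
```

View pics/w31.png

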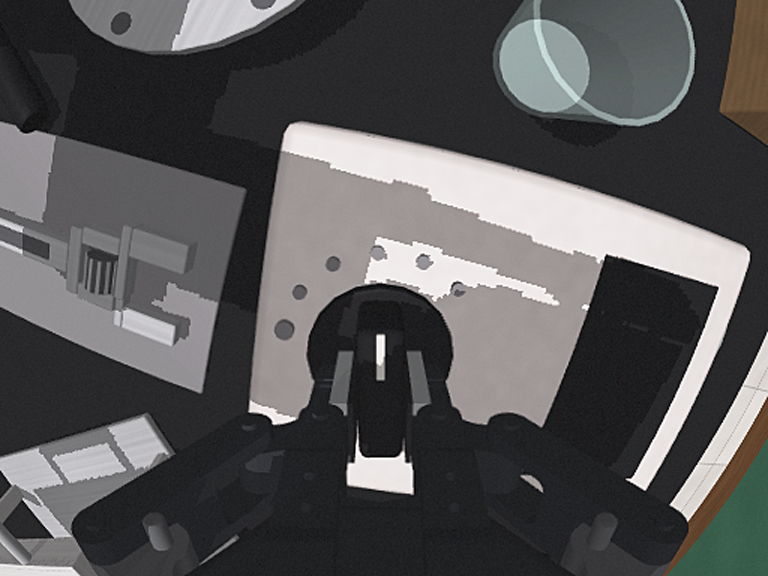

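The pointer lines up with dot 3 at (378,253), counting from the stop dot at (284,329). Releasing and retreating.

```bash

python3 -m jog '[200,0,0,0,0,0,0, 150,0,0,0,0,0,0, 130,0,0,0,0,0,0, 130,0,0,0,0,0,0, 130,0,-2,0,0,0,0, 130,0,-5,0,0,0,0, 130,0,-10,0,0,0,0, 130,0,-15,0,0,0,0, 130,0,-15,0,0,0,0]'; python3 m.py
python3 - <<'E'
from h import *
save("wrist","w32.png"); print(get_state()["qpos"].round(2))
E
```

```text
clock: 51.05
position: [0.684, 0.0187, 0.259]
ee_rot: [0.564, -0.56, 0.426, -0.432]
contact_force: [0.9, -0.4, -0.4]
width: 0.0419
t 51.05 p [684.   18.7 259. ] yaw -74.74 down -0.9999 F [ 0.95 -0.38 -0.45] M [0.003 0.008 0.031] w 41.9
nut in tool [-217.8   -1.7  -88.5] moment tool-y at nut: 0.154
[-0.07  0.43  1.21 -0.    1.5  -0.34]
```

View pics/w32.png

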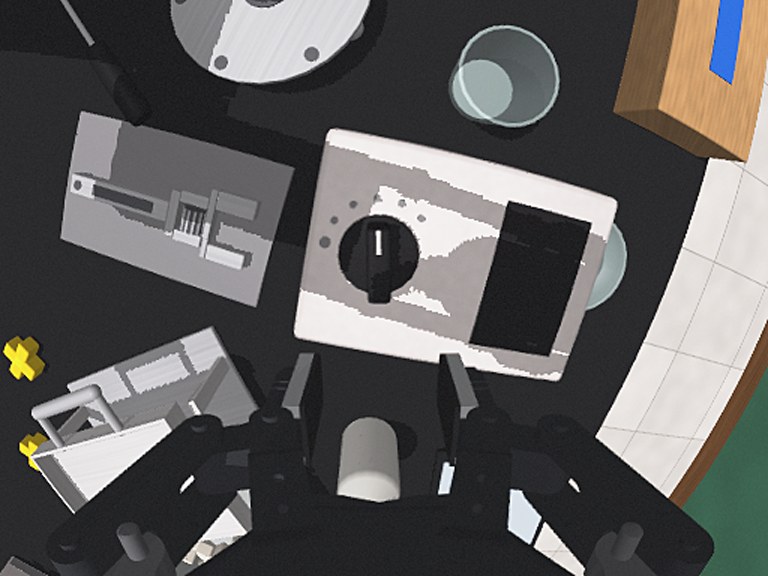

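```bash
python3 - <<'E'
from h import *
print(goto(.5,.13,.25,-74.7))
E
```

```text
([-15.54, 0.5, -14.69], [-0.033, -0.005, 0.013])
```

```bash

python3 -m jog '[130,-3,0,-3,0,0,0, 130,-6,0,-6,0,0,0, 130,-9,0,-9,0,0,0, 130,-12,0,-12,0,0,0, 130,-15.5,0,-14.7,0,0,0, 130,-15.5,0,-14.7,0,0,0, 130,-15.5,0,-14.7,0,0,0]'; python3 mark.py k10.png; python3 - <<'E'
from h import *
st();save("wrist","w33.png");a=save("top","t33.png");save("scene","sc33.png")
E
```

```text
clock: 51.98
position: [0.499, 0.1296, 0.2525]
ee_rot: [-0.562, 0.562, -0.429, 0.429]
contact_force: [0.5, -1.0, -0.5]
width: 0.0418
mark angle -78.65 cent [ 1.1  -4.66] 671 226.0
t 52.02 p [499.5 129.4 252.5] yaw -74.75 down -1.0 F [ 0.98 -0.23 -0.33] M [-0.005  0.01  -0.014] w 42.1
```

View pics/w33.png

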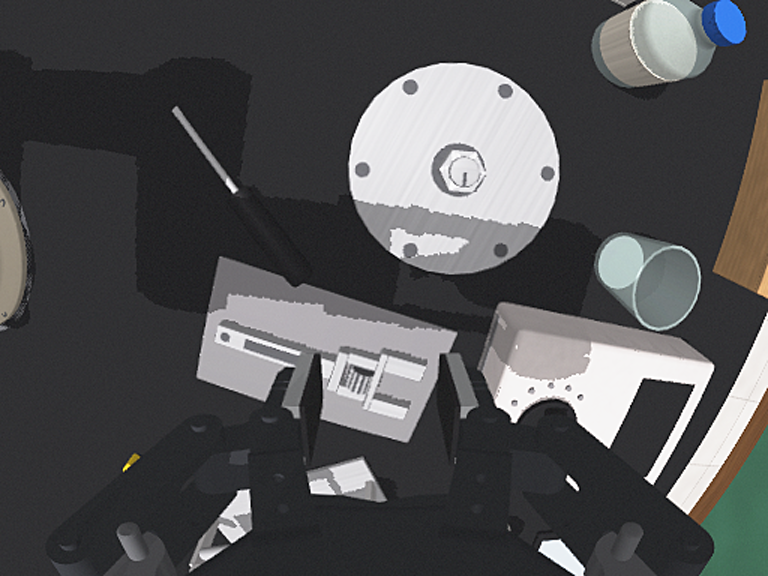

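View pics/sc33.png

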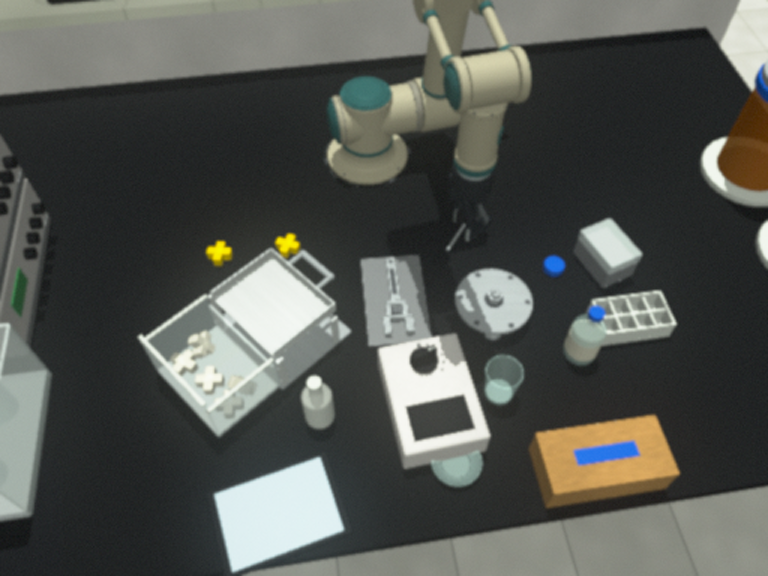

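View pics/t33.png

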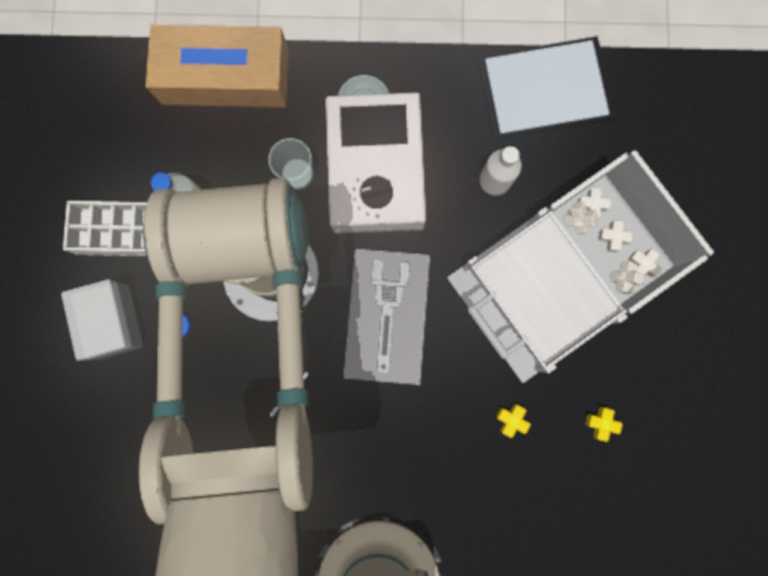

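```bash
python3 -c "
from rig import sign_off; print(sign_off())"
```

```text
the job is handed in; nothing more can be done
None
```

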